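# Loosen a magnifier's lens retaining ring, counting its turns

## Robot

A 6-joint arm with a two-finger parallel gripper is mounted at the origin on the work surface. World frame = base frame: x ahead of the robot, y to its left, z up, the work surface at z = 0. Lengths are in mm, angles in rad, forces in N, time in s.
With the tool pointing down it reaches from about 375 to 900 mm from the base axis. Payload 3.1 kg.
Tool frame: the origin (TCP) lies midway between the tips of the shut fingers; the grasp point (between the pads) lies 19 mm behind it; x points along the fingers, y is the direction in which the jaws open and shut, and the axes are right-handed (so a half turn about x gives the same grasp; the last joint's range is limited). The gripper opens to 85 mm and grips with 20 to 120 N. Pads are 22 mm wide; open, the fingers measure 114 mm over their backs; the gripper's body (76 mm by 85 mm) begins 54 mm behind the grasp point. The pads swing forward as they close: fully open they stand 13 mm farther back than shut.
Start: joints at [1.062, 0.527, 1.433, -0, 1.181, -0.178], TCP at [202.959, 591.104, 231.31] pointing down, gripper open.
Joint ranges: [-3.08, 3.08], [-0.75, 2.2], [0.22, 2.44], [-1.43, 4.57], [0, 2.65], [-2.85, 2.85]. Speed limits (rad/s): [2.79, 2.79, 3.14, 3.14, 3.14, 3.14].

## Interface

Orientations are given as a unit quaternion [w, x, y, z].
In Python, from cell import telemetry, eyes, workorder gives the robot as it stands.
- The arm moves only by the shell command python3 -m jog 'ROWS' [FORCE]. ROWS is JSON, a list of rows, each an object with "dp": the shift along the tool's x, y, z in mm, a list of three; "yaw": the turn about the tool's x in rad; "jaw": the opening, from -1 (shut) to 1 (fully open). In form: [{"dp": [tx, ty, tz], "yaw": yaw, "jaw": jaw}, ...]. A call has 1 to 12 rows; each row is the pose to reach, as a shift and turn from the pose commanded when the call began, along the tool's axes at that moment; what a row does not reach only later rows make up. A row lasts 1/12 s, in which the tool goes at most 41.7 mm and 7.16 degrees, less where a joint would pass 70% of its speed; a pose out of reach is approached as far as the arm can. A call with a gripper value outside its range is refused whole. The fingers move at their own pace and stop on an object; FORCE is the grip in N (left out, the last holds). Time passes only in rows, so rows that repeat a pose let the fingers close. It gives the time, the measured TCP pose, the force and the opening at its end, in the units of the state.
- telemetry.sense(): the state, without advancing time (a new reading comes with each control period).
- eyes.grab_frame(name): name is "side" or "top"; returns a dict with "frame" (480x640x3 uint8, blue, green, red), "range_z" (480x640 float32, mm along the optical axis (not along the pixel's ray), 0 where there is no reading), "K" (3x3 intrinsics, pixels), "k1" (the pictures are not rectified: a ray, as slopes to the right and down, at radius r is drawn at 1 + k1 r^2 times it, then the intrinsics apply), "R" (3x3) and "t" (3): a world point X has camera coordinates R X + t. Camera axes: x right, y down, z forward; pixel columns grow to the right and rows downward; lengths in mm; the calibration is good to about 2 mm. A picture is of the moment at which its call begins.
- workorder.hand_in(): hands the job in, once; it reports no verdict.
The state is a dict: "time": time; "q": joint angles; "joint_velocities": joint speeds; "effort": joint torques, N m; "eef_pos": TCP position; "eef_rot": TCP orientation; "wrist_force": force on the tool from outside, world axes, zero at the start; "moment": the same for the moment, N m; "finger_gap": opening from 0.0 (shut) to 1.0 (fully open).
Only numpy, scipy, OpenCV 4.12 (cv2) and the standard library are available. Lean on these libraries where they do the work, as an engineer would, in place of code of your own. Each camera call takes 0.05 s, during which the arm holds its last target. There are 200 camera calls.

## Task

The lens of the stand magnifier is due for cleaning: roll a fingertip along the knurled rim of its retaining ring, anticlockwise seen from above, until the ring's red mark has come round to the white pointer for the second time (it is on its way round to the first now), and leave it there. Do not run the ring on past that, do not touch the glass, and do not grasp, lift or shift any of the things standing around.

Things in the scene. Friction and masses are not known exactly. Their poses are not given: they have to be found in the camera images.
- lens_ring (a joint): Turn of the aluminium retaining ring about its upright axis, rad, growing anticlockwise seen from above (loosening). 0 = tight, mark at the pointer; 6.28 = there the first time; 12.57 = the second time, wanted. Starts between 2 and 5; stops at 0 and 18.8. It stays where it is left: about 0.12 N m of friction, some 2.5 N at the rim. The ring does not rise as it turns.
- ring_center (a point): Point on the ring's axis level with its flat top, 72 mm above the bench. The ring is a tube, inner radius 36, outer 48 mm, 25 mm tall (47 to 72 mm above the bench); its outside bears 16 evenly spaced upright round ribs 8 mm wide, full height, reaching out to 53 mm radius. A fingertip, or the corner of closed fingers, fits into the valleys between them and drives the ribs.
- mark (a point): Middle of the red mark (13 by 8 mm, radial) on the ring's top, 42.5 mm from the axis, midway between two ribs; turns with the ring.
- pointer (a point): Middle of the white T-shaped pointer (16 mm long, radial) painted flat on the black flange under the ring, 67 mm from the axis.
- magnifier: The magnifier's stand, screwed to the bench: round, black foot of 80 mm radius, white drum, black flange of 76 mm radius whose top is 45 mm above the bench, just under the ring. Origin on the axis at bench level; its x axis points to the white pointer.
- lens: The glass lens inside the ring, 35 mm radius, domed, its highest point 67 mm above the bench (5 mm below the ring's top). Fixed. Origin on the axis, 45 mm above the bench. Not to be touched.
- glue: Loose white glue bottle with red cap, 40 mm across, 85 mm tall, origin at its underside. Bystander.
- pot: Loose white screw-lid pot, 50 mm across, 36 mm tall, origin at its underside. Bystander.
- bead_box: Loose clear open bead box, 90 by 60 by 25 mm, origin at its underside. Bystander.
- spool: Loose blue thread spool, upright, 36 mm across, 40 mm tall, origin at its underside. Bystander. The bystanders' middles stand 150 to 195 mm from the ring's axis.
Things that resemble listed ones, but are neither listed nor needed, are in the scene too. Of the things shaped like the magnifier, the black one is meant.

How it is judged:
By the outcome, as a careful person would: the job done as asked, in the order asked, and still so for the second after the job is handed in, with the robot touching nothing.
It also fails if it takes over 72 s, if anything falls off the work surface, if the arm or the gripper's body presses on something with over 40 N, if the wrist force passes 120 N, or if a joint passes its speed limit or range.

## Working session

There is one attempt and no reset: what is moved stays moved. The work goes in short steps, Python scripts to look and compute and a shell command to move; the robot and the scene stay as the last step left them, time stands still between calls to the robot, and variables do not carry over. Pictures are saved under pics/ and viewed, and the job is handed in when it is done.

```bash
ls; mkdir -p pics; python3 - <<'E'
from cell import telemetry, eyes
import cv2,numpy as np
print(telemetry.sense())
for n in ("top","side"):
    f=eyes.grab_frame(n); cv2.imwrite(f"pics/{n}0.png",f["frame"]); print(n,f["K"],f["k1"],f["R"],f["t"])
    np.savez(f"pics/{n}0.npz",**f)
E
```

```text
pics
{'time': 0.0, 'q': array([ 1.06151748e+00,  5.28482222e-01,  1.43388924e+00,  5.21277750e-06,
        1.18138334e+00, -1.78516900e-01]), 'joint_velocities': array([-4.35577581e-04,  4.77718540e-05,  1.67916312e-03, -8.28609620e-05,
        8.78837641e-04, -1.62291770e-03]), 'effort': array([-1.22431207e-03, -4.42360926e+01, -1.78021824e+01, -2.90339385e-04,
        8.51874298e-03, -1.22441133e-05]), 'eef_pos': array([202.60899995, 590.50341658, 230.32789816]), 'eef_rot': array([ 0.69719895,  0.11569118,  0.69771763, -0.11712938]), 'wrist_force': array([ 0.35927993,  0.20184234, -0.16632904]), 'moment': array([ 0.03581163, -0.01645352,  0.02118842]), 'finger_gap': 1.0019200188521167}
top [[467.71120656   0.         321.12702529]
 [  0.         467.71120656 243.22410322]
 [  0.           0.           1.        ]] -0.0015508614281298987 [[-0.00709822 -0.99995828  0.00574973]
 [-0.9896905   0.00620258 -0.14308825]
 [ 0.14304661 -0.00670612 -0.98969323]] [ -9.7373092  565.47981294 803.89273293]
side [[445.95075128   0.         323.5226353 ]
 [  0.         445.95075128 241.31462024]
 [  0.           0.           1.        ]] 0.012852062683292285 [[-0.995073   -0.09900877 -0.00519457]
 [-0.0723556   0.76102274 -0.64467748]
 [ 0.06778192 -0.6411253  -0.76443702]] [561.07942749  87.93631109 808.22697981]
```

View pics/top0.png

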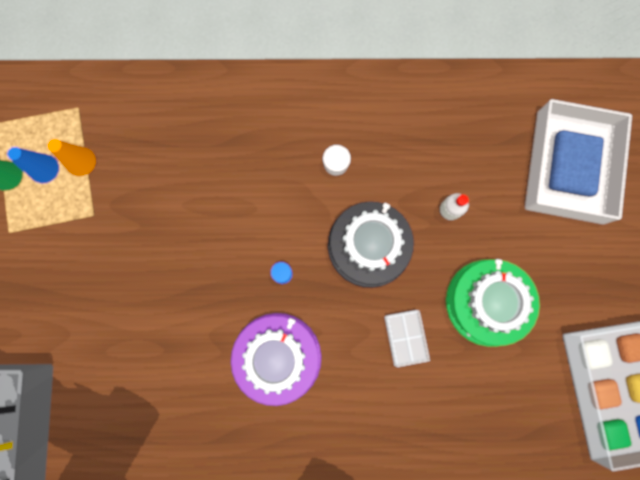

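View pics/side0.png

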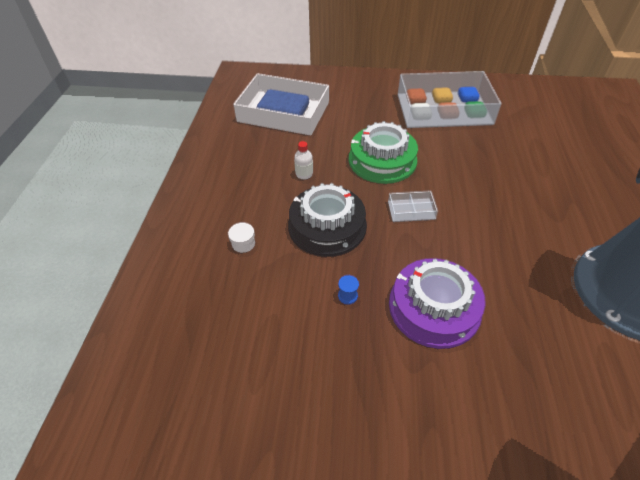

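```bash
cat > h.py <<'E'
import numpy as np,cv2
from cell import eyes,telemetry
def load(n): 
    d=np.load(n); return {k:d[k] for k in d}
def ray(f,uv):
    uv=np.atleast_2d(np.asarray(uv,float)); K=f["K"]
    d=np.c_[(uv[:,0]-K[0,2])/K[0,0],(uv[:,1]-K[1,2])/K[1,1]]; s=d.copy()
    for _ in range(10): s=d/(1+float(f["k1"])*(s**2).sum(1,keepdims=True))
    return -f["R"].T@f["t"], np.c_[s,np.ones(len(s))]@f["R"]
def plane(f,uv,z):
    o,d=ray(f,uv); return o+d*((z-o[2])/d[:,2])[:,None]
def proj(f,X):
    c=np.atleast_2d(X)@f["R"].T+f["t"]; s=c[:,:2]/c[:,2:]; s=s*(1+float(f["k1"])*(s**2).sum(1,keepdims=True))
    return s*[f["K"][0,0],f["K"][1,1]]+f["K"][:2,2]
def circ(P):
    A=np.c_[2*P,np.ones(len(P))]; s=np.linalg.lstsq(A,(P**2).sum(1),rcond=None)[0]
    return s[:2],np.sqrt(s[2]+s[0]**2+s[1]**2)
E
python3 - <<'E'
from h import *
for n,(cx,cy),w in (("top",(372,243),50),("side",(328,215),48)):
    f=load(f"pics/{n}0.npz"); im=f["frame"]
    print(n,"cam",-f["R"].T@f["t"])
    c=im[cy-w:cy+w,cx-w:cx+w]
    cv2.imwrite(f"pics/{n}0c.png",cv2.resize(c,None,fx=6,fy=6,interpolation=cv2.INTER_NEAREST))
    hsv=cv2.cvtColor(im,cv2.COLOR_BGR2HSV); b=im.astype(int)
    roi=np.zeros(im.shape[:2],np.uint8); roi[cy-w:cy+w,cx-w:cx+w]=1
    red=((b[...,2]-np.maximum(b[...,0],b[...,1])>70)&(hsv[...,1]>130)&(roi>0))
    n_,l,s,ce=cv2.connectedComponentsWithStats(red.astype(np.uint8))
    for i in range(1,n_): print("red",s[i],ce[i],plane(f,ce[i],72))
    wh=((b.min(2)>150)&(roi>0)).astype(np.uint8)
    n_,l,s,ce=cv2.connectedComponentsWithStats(wh)
    for i in range(1,n_):
        if s[i,4]>8: print("white",s[i],ce[i],plane(f,ce[i],45))
    dark=((b.max(2)<75)&(roi>0)).astype(np.uint8)
    n_,l,s,ce=cv2.connectedComponentsWithStats(dark); i=1+np.argmax(s[1:,4])
    m=(l==i).astype(np.uint8); h=cv2.convexHull(max(cv2.findContours(m,0,cv2.CHAIN_APPROX_NONE)[0],key=len))[:,0]
    print("dark",s[i],circ(plane(f,h,45)[:,:2]), circ(plane(f,h,0)[:,:2]))
E
```

```text
top cam [444.58674605  -7.8533314  876.57669973]
red [384 258   5   7  16] [386.125  261.0625] [[ 528.99077994 -125.53449725   72.        ]]
white [ 343  203   62   68 2753] [373.49400654 239.12459135] [[ 571.64458793 -107.79990271   45.        ]]
dark [328 224   7  38  81] (array([564.64004747, -84.92122882]), np.float64(59.573843982825345)) (array([571.13662026, -89.09168644]), np.float64(62.79762716493647))
side cam [509.8945013  506.80501728 677.44375535]
red [344 193   7   4  16] [347.25 194.75] [[ 529.34146544 -123.32085069   72.        ]]
white [294 184  60  38 920] [325.71195652 201.99891304] [[ 571.80930158 -126.59065076   45.        ]]
dark [ 288  192   79   65 2460] (array([563.97520737, -77.03172873]), np.float64(84.43682831146849)) (array([ 567.82318871, -118.57321499]), np.float64(90.44472583867858))
```

View pics/top0c.png

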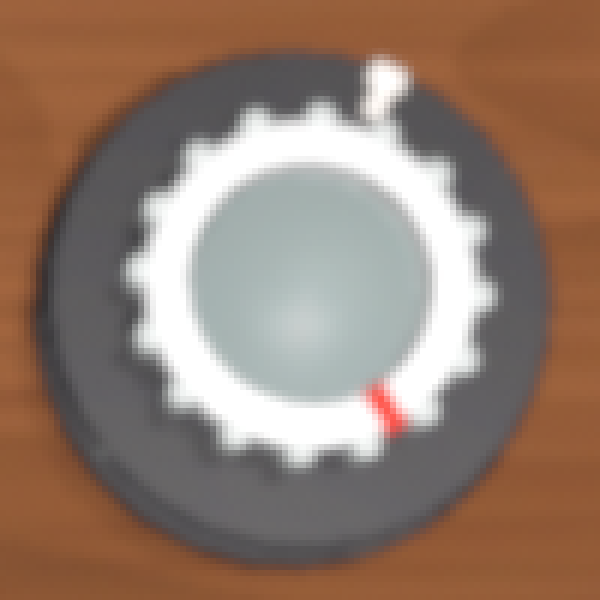

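View pics/side0c.png

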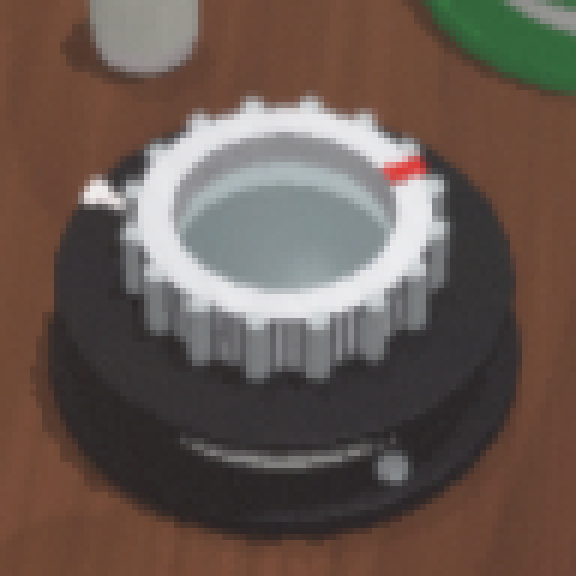

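```bash
cat >> h.py <<'E'
def cloud(f,uv):
    o,d=ray(f,uv); z=f["range_z"][uv[:,1],uv[:,0]]; return o+d*z[:,None],z
def ring(f,cx,cy,w):
    im=f["frame"].astype(int)
    vv,uu=np.mgrid[cy-w:cy+w,cx-w:cx+w]; uv=np.c_[uu.ravel(),vv.ravel()]
    P,z=cloud(f,uv); return uv,P,im[uv[:,1],uv[:,0]],z
E
python3 - <<'E'
from h import *
for n,(cx,cy),w in (("top",(372,243),50),("side",(328,215),48)):
    f=load(f"pics/{n}0.npz")
    uv,P,c,z=ring(f,cx,cy,w)
    br=c.min(1)>170
    print(n,"ring z med",np.median(P[br,2]), np.percentile(P[br,2],[10,90]))
    m=br&(abs(P[:,2]-72)<5)
    Q=P[m,:2]; ctr=Q.mean(0)
    # annulus: inner edge 36; fit by hull of inner/outer via angle bins
    for _ in range(4):
        r=np.hypot(*(Q-ctr).T); a=np.arctan2(*(Q-ctr).T[::-1]); k=((a+np.pi)/(2*np.pi)*48).astype(int).clip(0,47)
        pts=np.array([Q[k==i][np.argmin(r[k==i])] for i in range(48) if (k==i).any()])
        ctr2,R=circ(pts); ctr=ctr2
    print(" inner",ctr,R, "centroid",Q.mean(0))
    # flange
    bl=(c.max(1)<85)&(abs(P[:,2]-45)<5)
    r=P[bl,:2]; h=cv2.convexHull(r.astype(np.float32))[:,0]; print(" flange z",np.median(P[bl,2]),circ(h.astype(float)))
    pw=(c.min(1)>140)&(abs(P[:,2]-45)<8)&(np.hypot(*(P[:,:2]-ctr).T)>58)&(np.hypot(*(P[:,:2]-ctr).T)<78)
    pp=plane(f,uv[pw],45); print(" pointer n",pw.sum(),pp.mean(0), np.hypot(*(pp.mean(0)[:2]-ctr)))
    rd=(c[:,2]-c[:,:2].max(1)>60)&(np.hypot(*(P[:,:2]-ctr).T)<55)
    wt=(c[:,2]-c[:,:2].max(1))[rd]; mm=np.average(plane(f,uv[rd],72),axis=0,weights=wt); print(" mark",rd.sum(),mm,np.hypot(*(mm[:2]-ctr)))
    pa=np.arctan2(*(pp.mean(0)[:2]-ctr)[::-1]); ma=np.arctan2(*(mm[:2]-ctr)[::-1]); print(" ang",pa,ma,(ma-pa)%(2*np.pi))
E
```

```text
top ring z med 69.02425835405057 [57.5245421  72.02979745]
 inner [ 569.13183959 -106.93581397] 29.327063610168963 centroid [ 566.70411415 -104.46449548]
 flange z 43.32035403505898 (array([ 565.29134146, -103.50883905]), np.float64(74.00166935647124))
 pointer n 50 [ 629.33955131 -130.72598141   45.        ] 64.73747459304988
 mark 35 [ 529.22099481 -125.35362057   72.        ] 43.955558584485345
 ang -0.37630529202347035 -2.7092382395251593 3.950252359677897
side ring z med 71.20633113490373 [62.63217442 72.7200155 ]
 inner [ 566.61810169 -101.64076902] 36.9531093693755 centroid [567.7628489  -99.33786552]
 flange z 44.46043162140944 (array([ 567.18154921, -100.68003799]), np.float64(75.53549481700571))
 pointer n 26 [ 614.86267553 -134.727075     45.        ] 58.49993631453708
 mark 20 [ 530.08289388 -123.21702661   72.        ] 42.43060570663257
 ang -0.6011345516782023 -2.6081427331847116 4.276177125673077
```

```bash
python3 - <<'E'
from h import *
C=np.array([566.5,-102.5])
for n,p in (("top",(386,207.7)),("side",(296.7,199.2))):
    f=load(f"pics/{n}0.npz"); print(n,plane(f,p,45))
    im=f["frame"]
    # far-side outer silhouette of white ring, z=72
    o=-f["R"].T@f["t"]; b=im.astype(float).min(2)
    a=np.linspace(-np.pi,np.pi,361)[:-1]
    for it in range(4):
      out=[];inn=[]
      for t in a:
        d=np.array([np.cos(t),np.sin(t)])
        v=(C-o[:2])/np.linalg.norm(C-o[:2]);
        rs=np.arange(25,62,.25)
        X=np.c_[C+rs[:,None]*d,np.full(len(rs),72)]; q=proj(f,X).astype(np.float32)
        g=cv2.remap(im.min(2).astype(np.float32),q[None,:,0].copy(),q[None,:,1].copy(),cv2.INTER_LINEAR)[0]
        hi=g[(rs>39)&(rs<45)]
        if hi.min()<150: continue
        if d@v<-0.1:   # near side inner edge occludes: top edge
            gg=np.gradient(g); s=(rs>31)&(rs<41); inn.append(X[s][np.argmax(gg[s]),:2])
        if d@v>0.1:
            gg=np.gradient(g); s=(rs>46)&(rs<58); k=np.argmin(gg[s]); out.append(X[s][k,:2])
      inn=np.array(inn); out=np.array(out)
      # joint fit: inner radius 36, outer: upper envelope (rib tips) 53
      from scipy.optimize import least_squares
      ro=np.hypot(*(out-C).T); tips=out[ro>np.percentile(ro,70)]
      fun=lambda c:np.r_[np.hypot(*(inn-c).T)-36,np.hypot(*(tips-c).T)-52.8]
      s=least_squares(fun,C,loss="soft_l1"); C=s.x
    print(n,C,np.sqrt(np.mean(s.fun**2)),len(inn),len(tips),np.hypot(*(inn-C).T).mean(),np.hypot(*(tips-C).T).mean())
E
```

```text
top [[ 629.29278882 -131.88905842   45.        ]]
top [ 567.4795714  -105.02393708] 0.670653883071429 161 50 35.980907097355114 53.00308532156501
side [[ 630.81157838 -129.03492824   45.        ]]
side [ 566.97280881 -101.11749655] 0.6903476577583838 168 47 35.92636024467171 52.523319109060495
```

```bash
python3 - <<'E'
from h import *
from scipy.spatial.transform import Rotation as Ro
s=telemetry.sense(); w,x,y,z=s["eef_rot"]; R=Ro.from_quat([x,y,z,w]).as_matrix(); print(R)
th=np.arctan2(R[1,1],R[0,1]); print("theta_y",th, "th-q1",th-s["q"][0])
d=np.array([567,-103,200])-s["eef_pos"]; print("tool d to above ring",R.T@d)
E
```

```text
[[-9.75966347e-04  3.24788198e-01  9.45786273e-01]
 [-1.72719643e-03  9.45784765e-01 -3.24789462e-01]
 [-9.99998032e-01 -1.95054226e-03 -3.62081086e-04]]
theta_y 1.2400078968055674 th-q1 0.17849936592975002
tool d to above ring [  31.27271938 -537.55041929  569.87573228]
```

```bash
python3 -m jog '[{"dp":[6,-25,31],"yaw":0.115,"jaw":-1},{"dp":[12,-50,62],"yaw":0.23,"jaw":-1},{"dp":[17,-75,93],"yaw":0.345,"jaw":-1},{"dp":[22,-100,124],"yaw":0.46,"jaw":-1},{"dp":[28,-125,155],"yaw":0.575,"jaw":-1},{"dp":[33,-149,185.5],"yaw":0.69,"jaw":-1},{"dp":[33,-149,185.5],"yaw":0.81,"jaw":-1},{"dp":[33,-149,185.5],"yaw":0.93,"jaw":-1},{"dp":[33,-149,185.5],"yaw":1.05,"jaw":-1},{"dp":[33,-149,185.5],"yaw":1.15,"jaw":-1},{"dp":[33,-149,185.5],"yaw":1.25,"jaw":-1},{"dp":[33,-149,185.5],"yaw":1.34,"jaw":-1}]' 40
```

```text
time: 1.1
eef_pos: [329.9, 389.6, 198.0]
eef_rot: [-0.473, -0.525, -0.473, 0.526]
wrist_force: [-0.1, -0.4, 0.2]
finger_gap: 0.001
```

```bash
python3 -m jog '[{"dp":[3,12,16],"yaw":0.115,"jaw":-1},{"dp":[6,24,31],"yaw":0.23,"jaw":-1},{"dp":[9,37,47],"yaw":0.345,"jaw":-1},{"dp":[12,49,62],"yaw":0.46,"jaw":-1},{"dp":[15,61,78],"yaw":0.575,"jaw":-1},{"dp":[18,73,94],"yaw":0.69,"jaw":-1},{"dp":[21,85,109],"yaw":0.805,"jaw":-1},{"dp":[24,98,125],"yaw":0.92,"jaw":-1},{"dp":[27,110,140],"yaw":1.03,"jaw":-1},{"dp":[30,122,156],"yaw":1.14,"jaw":-1},{"dp":[33,134,172],"yaw":1.24,"jaw":-1},{"dp":[33,146.4,187.3],"yaw":1.34,"jaw":-1}]'
```

```text
time: 2.1
eef_pos: [456.7, 187.9, 164.5]
eef_rot: [-0.044, -0.705, -0.044, 0.706]
wrist_force: [-0.6, 0.7, 0.1]
finger_gap: -0.001
```

```bash
python3 -m jog '[{"dp":[3,18,-8],"yaw":0.115,"jaw":-1},{"dp":[6,36,-17],"yaw":0.23,"jaw":-1},{"dp":[9,54,-25],"yaw":0.345,"jaw":-1},{"dp":[12,72,-33],"yaw":0.46,"jaw":-1},{"dp":[15,90,-42],"yaw":0.575,"jaw":-1},{"dp":[18,108,-50],"yaw":0.69,"jaw":-1},{"dp":[21,126,-58],"yaw":0.805,"jaw":-1},{"dp":[24,144,-66],"yaw":0.92,"jaw":-1},{"dp":[27,162,-75],"yaw":1.03,"jaw":-1},{"dp":[30,180,-83],"yaw":1.14,"jaw":-1},{"dp":[33,198,-91],"yaw":1.25,"jaw":-1},{"dp":[33,215.9,-99.7],"yaw":1.35,"jaw":-1}]'
python3 - <<'E'
from cell import telemetry, eyes
import cv2,numpy as np
print(telemetry.sense()["q"])
for n in ("top","side"):
    f=eyes.grab_frame(n); cv2.imwrite(f"pics/{n}1.png",f["frame"])
    np.savez(f"pics/{n}1.npz",**f)
E
```

```text
time: 3.1
eef_pos: [583.5, -12.9, 131.2]
eef_rot: [0.406, -0.578, 0.407, 0.579]
wrist_force: [-0.5, -0.7, -0.0]
finger_gap: -0.004
[-2.13402896e-01  6.04243303e-01  1.62593753e+00 -1.75877405e-06
  9.13930338e-01  2.58207612e+00]
```

```bash
python3 - <<'E'
from h import *
ims=[]
for n in ("top","side"):
    f=load(f"pics/{n}1.npz"); p=proj(f,[583.5,-12.9,131.2])[0]; print(n,p)
    x,y=int(p[0]),int(p[1]); c=f["frame"][max(y-70,0):y+70,max(x-70,0):x+70]; ims.append(cv2.resize(c,(560,560),interpolation=cv2.INTER_CUBIC)[:,:400] if 0 else cv2.resize(c,(400,400),interpolation=cv2.INTER_CUBIC))
cv2.imwrite("pics/m1.png",np.hstack(ims))
E
```

```text
top [320.98793851 224.17380011]
side [312.34005826 212.58684437]
```

View pics/m1.png

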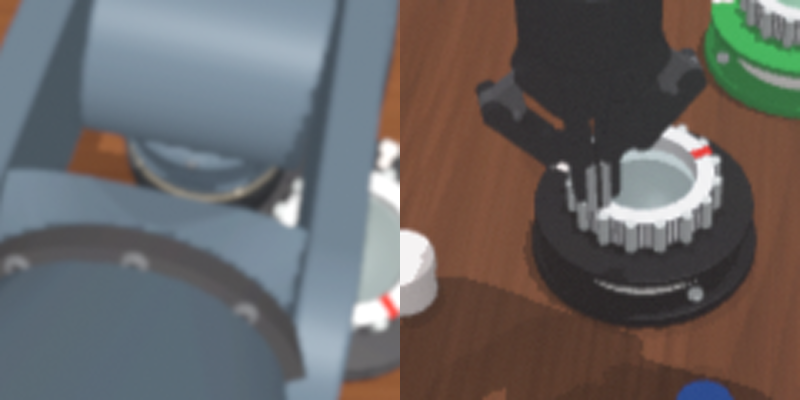

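View pics/side1.png

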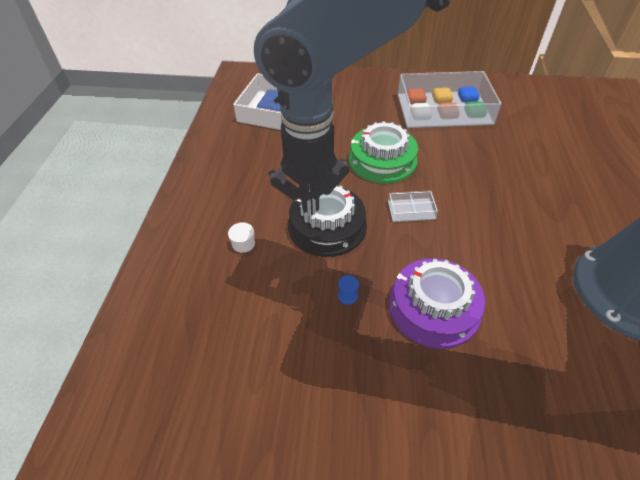

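```bash
python3 - <<'E'
from h import *
f=load("pics/side1.npz"); c=f["frame"][175:245,270:350].copy(); c=np.clip(c.astype(float)*1.5,0,255).astype(np.uint8)
cv2.imwrite("pics/z1.png",cv2.resize(c,None,fx=8,fy=8,interpolation=cv2.INTER_CUBIC))
d=f["range_z"]; P,z=cloud(f,np.array([[u,v] for v in range(196,228,4) for u in range(302,322,2)]))
for i in range(0,len(P),10): print(np.round(P[i:i+10,2]).astype(int), np.round(P[i:i+10,:2]).astype(int).tolist())
E
```

```text
[186 182 180 181 169 177 178 179 176  62] [[597, 5], [594, 1], [591, -2], [588, -1], [587, -14], [582, -5], [579, -6], [575, -4], [573, -7], [583, -125]]
[168 173 175 172 168 168 170 164 162  66] [[598, -4], [594, 0], [591, 2], [588, -1], [586, -5], [582, -6], [579, -4], [576, -11], [573, -13], [581, -110]]
[157 159 158 161 160 160 159 152 154  67] [[599, -6], [596, -4], [592, -6], [589, -3], [586, -4], [582, -5], [579, -6], [577, -13], [573, -12], [580, -98]]
[142 150 149 152 677 151 151 145 147  64] [[601, -11], [596, -4], [593, -5], [589, -3], [510, 507], [583, -4], [579, -5], [577, -11], [573, -9], [579, -90]]
[ 56 141 140 143 142 140 139  62  63  64] [[614, -84], [596, -4], [593, -5], [589, -2], [586, -4], [583, -6], [580, -7], [586, -81], [582, -80], [578, -80]]
[ 46  62  65 677  69  71  71  72  72  70] [[614, -83], [608, -68], [603, -66], [510, 507], [595, -63], [591, -61], [588, -62], [584, -61], [580, -61], [576, -63]]
[43 51 52 54 58 69 67 66 68 69] [[613, -75], [608, -68], [604, -68], [600, -66], [596, -63], [590, -53], [587, -55], [583, -57], [579, -55], [576, -55]]
[44 45 45 45 45 57 58 54 56 59] [[612, -64], [607, -63], [604, -64], [600, -64], [596, -64], [591, -54], [587, -53], [584, -57], [580, -56], [576, -54]]
```

View pics/z1.png

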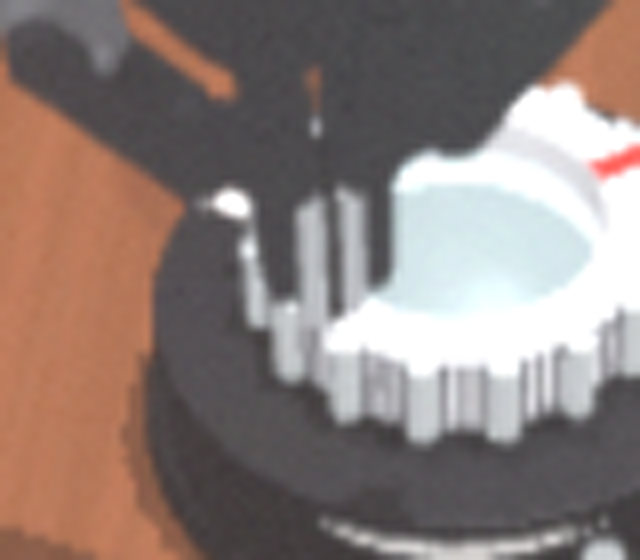

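```bash
python3 - <<'E'
from h import *
f=load("pics/side1.npz")
C=np.array([583.5,-12.9,131.2]);t=-2.795
y=np.array([np.cos(t),np.sin(t),0]);z=np.array([np.sin(t),-np.cos(t),0])
for a in(-14.5,0,14.5): print(a,proj(f,C+a*y+11*z), ((proj(f,C+a*y+11*z)-[270,175])*8))
E
```

```text
-14.5 [[305.41547062 218.75018499]] [[283.32376495 350.00147991]]
0 [[313.84171547 217.17304824]] [[350.73372376 337.38438589]]
14.5 [[322.21766131 215.60508165]] [[417.74129045 324.84065321]]
```

```bash
python3 -m jog '[{"dp":[0,16,0],"yaw":0,"jaw":-1},{"dp":[0,32,0],"yaw":0,"jaw":-1},{"dp":[0,46,0],"yaw":0,"jaw":-1},{"dp":[25,46,0],"yaw":0,"jaw":-1},{"dp":[50,46,0],"yaw":0,"jaw":-1},{"dp":[70,46,-2],"yaw":0,"jaw":-1},{"dp":[73,46,-4],"yaw":0,"jaw":-1},{"dp":[73,46,-6],"yaw":0,"jaw":-1},{"dp":[73,46,-8],"yaw":0,"jaw":-1},{"dp":[73,46,-10],"yaw":0,"jaw":-1},{"dp":[73,46,-11],"yaw":0,"jaw":-1}]'
for i in 1 2 3; do :; done
python3 - <<'E'
from h import *
f=eyes.grab_frame("side"); np.savez("pics/side2.npz",**f)
c=f["frame"][180:260,280:380]; cv2.imwrite("pics/z2.png",cv2.resize(c,None,fx=7,fy=7,interpolation=cv2.INTER_CUBIC))
print(telemetry.sense()["wrist_force"])
E
```

```text
time: 4.12
eef_pos: [545.7, -38.7, 60.6]
eef_rot: [-0.405, 0.581, -0.404, -0.579]
wrist_force: [0.3, 0.0, 1.4]
finger_gap: -0.003
[ 0.51774801  0.22042899 -0.46374903]
```

View pics/z2.png

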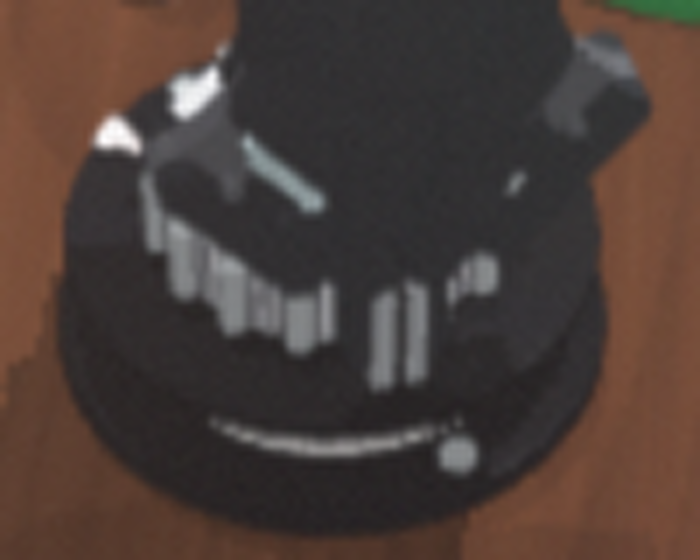

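```bash
python3 -m jog '[{"dp":[2,0,-1],"yaw":0,"jaw":-1},{"dp":[2,0,-1.5],"yaw":0,"jaw":-1}]'; python3 -m jog '[{"dp":[0,0,-1],"yaw":0,"jaw":-1}]';python3 -m jog '[{"dp":[0,0,-1],"yaw":0,"jaw":-1}]'
```

```text
time: 4.33
eef_pos: [545.3, -39.8, 57.7]
eef_rot: [-0.405, 0.58, -0.405, -0.579]
wrist_force: [-0.1, 0.0, -0.1]
finger_gap: -0.001
time: 4.42
eef_pos: [545.4, -40.6, 57.5]
eef_rot: [-0.405, 0.58, -0.405, -0.58]
wrist_force: [-0.6, 0.7, 0.3]
finger_gap: -0.002
time: 4.5
eef_pos: [545.8, -41.6, 57.4]
eef_rot: [0.405, -0.58, 0.405, 0.58]
wrist_force: [-0.4, 0.2, 0.9]
finger_gap: -0.0
```

```bash
python3 -m jog '[{"dp":[0,0,-1],"yaw":0,"jaw":-1}]'; python3 -m jog '[{"dp":[0,0,-0.5],"yaw":0,"jaw":-1}]'
```

```text
time: 4.58
eef_pos: [546.2, -42.6, 57.4]
eef_rot: [-0.405, 0.58, -0.405, -0.58]
wrist_force: [-0.0, 0.1, 0.6]
finger_gap: 0.002
time: 4.67
eef_pos: [546.4, -43.1, 57.3]
eef_rot: [-0.405, 0.58, -0.405, -0.58]
wrist_force: [-0.2, 0.2, 0.2]
finger_gap: -0.001
```

```bash
for i in 1; do python3 -m jog '[{"dp":[0,0,-0.5],"yaw":0,"jaw":-1}]'; python3 -m jog '[{"dp":[0,0,-0.5],"yaw":0,"jaw":-1}]'; python3 -m jog '[{"dp":[0,0,-0.5],"yaw":0,"jaw":-1}]'; done | grep -E "pos|force"
```

```text
eef_pos: [546.4, -43.3, 57.3]
wrist_force: [0.4, 2.3, 0.8]
eef_pos: [546.4, -43.4, 57.3]
wrist_force: [-0.2, 3.5, 1.9]
eef_pos: [546.4, -43.5, 57.3]
wrist_force: [0.3, 6.0, 1.4]
```

```bash
(python3 -m jog '[{"dp":[0,0,-0.5],"yaw":0,"jaw":-1}]'; python3 -m jog '[{"dp":[0,0,-0.5],"yaw":0,"jaw":-1}]'; python3 -m jog '[{"dp":[0,0,-0.5],"yaw":0,"jaw":-1}]')| grep -E "pos|force"
```

```text
eef_pos: [546.4, -43.5, 57.3]
wrist_force: [0.6, 7.4, 2.1]
eef_pos: [546.3, -43.6, 57.3]
wrist_force: [-0.2, 8.1, 2.3]
eef_pos: [546.2, -43.7, 57.3]
wrist_force: [-0.7, 8.8, 2.9]
```

```bash
(python3 -m jog '[{"dp":[0,0,5],"yaw":0,"jaw":-1},{"dp":[0,0,9.5],"yaw":0,"jaw":-1}]'; python3 -m jog '[{"dp":[0,8.5,-0.5],"yaw":-0.1222,"jaw":-1},{"dp":[0,16.9,-2.1],"yaw":-0.2443,"jaw":-1},{"dp":[0,25.1,-4.6],"yaw":-0.3665,"jaw":-1},{"dp":[0,32.9,-8.2],"yaw":-0.4887,"jaw":-1},{"dp":[0,40.2,-12.7],"yaw":-0.6109,"jaw":-1},{"dp":[0,46.8,-18],"yaw":-0.733,"jaw":-1},{"dp":[0,52.8,-24.1],"yaw":-0.8552,"jaw":-1},{"dp":[0,58,-30.9],"yaw":-0.9774,"jaw":-1},{"dp":[0,62.4,-38.2],"yaw":-1.0996,"jaw":-1},{"dp":[0,65.8,-46.1],"yaw":-1.2217,"jaw":-1},{"dp":[0,68.2,-54.3],"yaw":-1.3439,"jaw":-1},{"dp":[0,69.6,-62.7],"yaw":-1.4661,"jaw":-1}]')
python3 -m jog '[{"dp":[0,0,-2],"yaw":0,"jaw":-1},{"dp":[0,0,-4],"yaw":0,"jaw":-1}]'
(python3 -m jog '[{"dp":[0,0,-0.8],"yaw":0,"jaw":-1}]'; python3 -m jog '[{"dp":[0,0,-0.7],"yaw":0,"jaw":-1}]'; python3 -m jog '[{"dp":[0,0,-0.7],"yaw":0,"jaw":-1}]')| grep -E "pos|force"
python3 -c "
from cell import telemetry
from scipy.spatial.transform import Rotation as R
import numpy as np
s=telemetry.sense();w,x,y,z=s['eef_rot'];M=R.from_quat([x,y,z,w]).as_matrix();print(M[:,2],s['q'],np.degrees(np.arctan2(M[1,1],M[0,1])))"
```

```text
time: 5.33
eef_pos: [544.2, -37.0, 57.3]
eef_rot: [-0.405, 0.58, -0.405, -0.58]
wrist_force: [-0.1, -0.1, -0.1]
finger_gap: 0.001
time: 6.33
eef_pos: [500.1, -120.4, 57.3]
eef_rot: [-0.09, -0.701, -0.089, 0.702]
wrist_force: [0.1, 0.5, -0.4]
finger_gap: 0.001
time: 6.5
eef_pos: [504.4, -119.2, 57.3]
eef_rot: [0.086, 0.702, 0.085, -0.702]
wrist_force: [0.6, -0.6, 0.4]
finger_gap: 0.0
eef_pos: [504.9, -118.4, 57.3]
wrist_force: [-1.5, -3.0, 0.0]
eef_pos: [504.9, -118.1, 57.3]
wrist_force: [-3.6, -2.5, 1.8]
eef_pos: [504.9, -117.8, 57.2]
wrist_force: [-5.6, -4.2, 3.4]
[-0.96957718 -0.24476457  0.00322498] [-0.44424008  0.66772503  1.83145192 -0.00232498  0.64544589  0.88113883] -75.83216154065408
```

```bash
python3 -m jog '[{"dp":[0,0,8],"yaw":0,"jaw":-1},{"dp":[0,-8,11],"yaw":-0.11,"jaw":-1},{"dp":[0,-16.4,10.6],"yaw":-0.22,"jaw":-1},{"dp":[0,-16.4,10.6],"yaw":-0.328,"jaw":-1},{"dp":[0,-15.9,6.5],"yaw":-0.328,"jaw":-1},{"dp":[0,-15.5,2.7],"yaw":-0.328,"jaw":-1},{"dp":[0,-15.5,2.7],"yaw":-0.328,"jaw":-1}]'
python3 - <<'E'
from h import *
from scipy.spatial.transform import Rotation as R
s=telemetry.sense();w,x,y,z=s['eef_rot'];M=R.from_quat([x,y,z,w]).as_matrix();print(np.degrees(np.arctan2(M[1,1],M[0,1])))
ims=[]
for n in("top","side"):
    f=eyes.grab_frame(n); np.savez(f"pics/{n}3.npz",**f)
    u,v=(372,243) if n=="top" else (328,210)
    c=f["frame"][v-50:v+50,u-50:u+50]; ims.append(cv2.resize(c,(400,400),interpolation=cv2.INTER_CUBIC))
cv2.imwrite("pics/m3.png",np.hstack(ims))
E
```

```text
time: 7.33
eef_pos: [501.5, -104.1, 57.5]
eef_rot: [0.2, 0.679, 0.199, -0.678]
wrist_force: [-0.8, 0.1, -0.0]
finger_gap: 0.002
-57.19312876123606
```

View pics/m3.png

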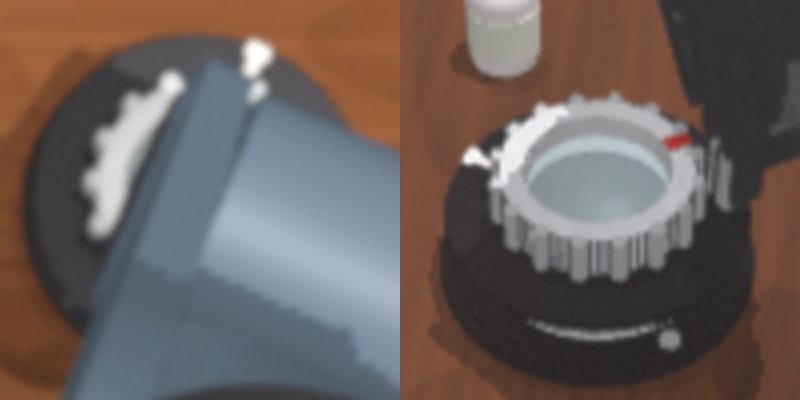

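```bash
python3 - <<'E'
import numpy as np
def tab(L0,L1,step,n):
    for i in range(1,n+1):
        a=step*i; c,s=np.cos(a),np.sin(a)
        d=np.array([c*L1[0]-s*L1[1],s*L1[0]+c*L1[1]])-L0
        print('{"dp":[0,%.1f,%.1f],"yaw":%.3f,"jaw":-1},'%(-.4226*d[0]+.9063*d[1],.9063*d[0]+.4226*d[1],-a),end="")
    print()
tab((64.3,-8.6),(65.6,-8.6),.08,12)
tab((65.6,-8.6),(65.6,-8.6),.1,12)
E
```

```text
{"dp":[0,4.0,3.8],"yaw":-0.080,"jaw":-1},{"dp":[0,8.8,6.1],"yaw":-0.160,"jaw":-1},{"dp":[0,13.7,8.0],"yaw":-0.240,"jaw":-1},{"dp":[0,18.8,9.5],"yaw":-0.320,"jaw":-1},{"dp":[0,24.0,10.6],"yaw":-0.400,"jaw":-1},{"dp":[0,29.2,11.3],"yaw":-0.480,"jaw":-1},{"dp":[0,34.5,11.5],"yaw":-0.560,"jaw":-1},{"dp":[0,39.8,11.3],"yaw":-0.640,"jaw":-1},{"dp":[0,45.1,10.7],"yaw":-0.720,"jaw":-1},{"dp":[0,50.3,9.7],"yaw":-0.800,"jaw":-1},{"dp":[0,55.4,8.3],"yaw":-0.880,"jaw":-1},{"dp":[0,60.3,6.5],"yaw":-0.960,"jaw":-1},
{"dp":[0,5.8,3.3],"yaw":-0.100,"jaw":-1},{"dp":[0,11.8,5.9],"yaw":-0.200,"jaw":-1},{"dp":[0,18.1,8.0],"yaw":-0.300,"jaw":-1},{"dp":[0,24.5,9.4],"yaw":-0.400,"jaw":-1},{"dp":[0,31.1,10.2],"yaw":-0.500,"jaw":-1},{"dp":[0,37.7,10.3],"yaw":-0.600,"jaw":-1},{"dp":[0,44.3,9.8],"yaw":-0.700,"jaw":-1},{"dp":[0,50.8,8.5],"yaw":-0.800,"jaw":-1},{"dp":[0,57.2,6.7],"yaw":-0.900,"jaw":-1},{"dp":[0,63.3,4.2],"yaw":-1.000,"jaw":-1},{"dp":[0,69.2,1.2],"yaw":-1.100,"jaw":-1},{"dp":[0,74.7,-2.5],"yaw":-1.200,"jaw":-1},
```

```bash
cat > st.py <<'E'
from h import *
import sys
from scipy.spatial.transform import Rotation as R
C=np.array([566.4,-103.7])
s=telemetry.sense();w,x,y,z=s['eef_rot'];M=R.from_quat([x,y,z,w]).as_matrix();th=np.arctan2(M[1,1],M[0,1])
phi=th-np.radians(115); er=np.array([np.cos(phi),np.sin(phi)]);et=np.array([-er[1],er[0]]);d=s['eef_pos'][:2]-C
print("t",s["time"],"theta",np.degrees(th).round(1),"phi",np.degrees(phi).round(1),"L",(d@er).round(1),(d@et).round(1),"z",s['eef_pos'][2].round(1),"F er,et,z",(s['wrist_force'][:2]@er).round(1),(s['wrist_force'][:2]@et).round(1),s['wrist_force'][2].round(1),"q6",s['q'][5].round(2))
if len(sys.argv)>1:
    n=sys.argv[1]; ims=[]
    for k in("top","side"):
        f=eyes.grab_frame(k); np.savez(f"pics/{k}{n}.npz",**f)
        u,v=(372,243) if k=="top" else (328,210)
        c=f["frame"][v-50:v+50,u-50:u+50]; ims.append(cv2.resize(c,(400,400),interpolation=cv2.INTER_CUBIC))
        b=f["frame"].astype(int); CC=np.array([567.5,-105.0]) if k=="top" else np.array([567.0,-101.1])
        red=(b[...,2]>1.8*b[...,1])&(b[...,2]>1.8*b[...,0])&(b[...,2]>90)&(b[...,1]<110); vv,uu=np.nonzero(red)
        if len(uu):
            P=plane(f,np.c_[uu,vv],72)[:,:2]; r=np.hypot(*(P-CC).T); m=(r<52)&(r>34)
            if m.sum()>3:
                wt=(b[vv,uu,2]-b[vv,uu,1])[m]; p=np.average(P[m],axis=0,weights=wt)-CC
                a=np.arctan2(p[1],p[0]); print(k,"mark n",m.sum(),"r",np.hypot(*p).round(1),"ang",np.degrees(a).round(1),"q mod 2pi",((a+0.411)%(2*np.pi)).round(3))
    cv2.imwrite(f"pics/m{n}.png",np.hstack(ims))
E
python3 -m jog '[{"dp":[0,4.0,3.8],"yaw":-0.080,"jaw":-1},{"dp":[0,8.8,6.1],"yaw":-0.160,"jaw":-1},{"dp":[0,13.7,8.0],"yaw":-0.240,"jaw":-1},{"dp":[0,18.8,9.5],"yaw":-0.320,"jaw":-1},{"dp":[0,24.0,10.6],"yaw":-0.400,"jaw":-1},{"dp":[0,29.2,11.3],"yaw":-0.480,"jaw":-1},{"dp":[0,34.5,11.5],"yaw":-0.560,"jaw":-1},{"dp":[0,39.8,11.3],"yaw":-0.640,"jaw":-1},{"dp":[0,45.1,10.7],"yaw":-0.720,"jaw":-1},{"dp":[0,50.3,9.7],"yaw":-0.800,"jaw":-1},{"dp":[0,55.4,8.3],"yaw":-0.880,"jaw":-1},{"dp":[0,60.3,6.5],"yaw":-0.960,"jaw":-1}]' ; python3 st.py 4
```

```text
time: 8.43
eef_pos: [527.3, -158.3, 57.2]
eef_rot: [-0.491, -0.508, -0.492, 0.508]
wrist_force: [0.5, -0.7, -0.4]
finger_gap: -0.0
t 8.4333 theta -1.9 phi -116.9 L 66.4 -10.1 z 57.2 F er,et,z 0.4 0.8 -0.4 q6 -0.46
side mark n 16 r 43.6 ang -149.5 q mod 2pi 4.085
```

View pics/m4.png

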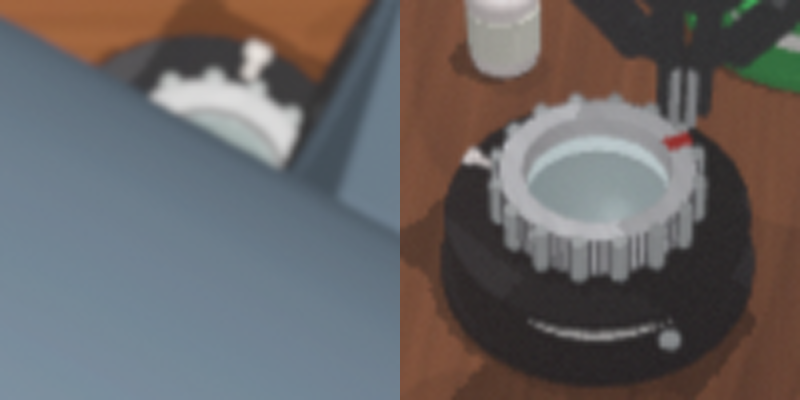

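```bash
python3 -m jog '[{"dp":[0,0.8,-1.8],"yaw":0,"jaw":-1},{"dp":[0,0.8,-1.8],"yaw":0,"jaw":-1}]' >/dev/null; python3 st.py
python3 -m jog '[{"dp":[0,0.4,-0.9],"yaw":0,"jaw":-1}]' >/dev/null; python3 st.py
python3 -m jog '[{"dp":[0,0.4,-0.9],"yaw":0,"jaw":-1}]' >/dev/null; python3 st.py
python3 -m jog '[{"dp":[0,0.4,-0.9],"yaw":0,"jaw":-1}]' >/dev/null; python3 st.py
```

```text
t 8.7 theta -2.2 phi -117.2 L 64.1 -10.6 z 57.2 F er,et,z 0.9 0.2 0.5 q6 -0.45
t 8.7833 theta -2.1 phi -117.1 L 63.5 -10.5 z 57.3 F er,et,z 4.8 1.6 0.1 q6 -0.45
t 8.8667 theta -2.0 phi -117.0 L 63.1 -10.5 z 57.3 F er,et,z 7.9 0.9 -0.5 q6 -0.45
t 8.95 theta -2.0 phi -117.0 L 62.8 -10.4 z 57.3 F er,et,z 10.4 0.4 -1.0 q6 -0.45
```

```bash
python3 - <<'E'
from h import *
f=load("pics/side4.npz"); c=f["frame"][175:225,330:400]; c=np.clip(c.astype(float)*1.8,0,255).astype(np.uint8)
cv2.imwrite("pics/z4.png",cv2.resize(c,None,fx=10,fy=10,interpolation=cv2.INTER_CUBIC))
E
```

```text
(no output)
```

View pics/z4.png

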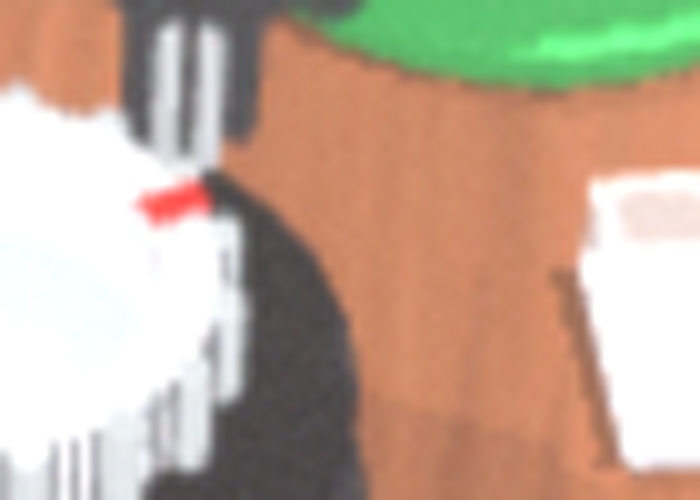

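```bash
python3 - <<'E'
from h import *
f=load("pics/side2.npz"); c=f["frame"][210:245,315:355]; c=np.clip(c.astype(float)*2.6,0,255).astype(np.uint8)
cv2.imwrite("pics/z2b.png",cv2.resize(c,None,fx=16,fy=16,interpolation=cv2.INTER_CUBIC))
u,v=np.meshgrid(np.arange(327,350,2),np.arange(212,240,2)); P,z=cloud(f,np.c_[u.ravel(),v.ravel()])
for i in range(len(u)): print(v[i,0],np.round(P[i*12:i*12+12,1]).astype(int),np.round(P[i*12:i*12+12,2]).astype(int))
E
```

```text
212 [-33 -15 -17 -18 -17 -40 -29 -23 -24 -25 -36 -36] [115 133 131 131 132 109 120 127 126 126 114 114]
214 [-27 -18 -16 -18 -24 -37 -27 -28 -28 -29 -35 -32] [115 125 128 126 120 106 117 117 117 117 110 114]
216 [-25 -21 -22 -24 -23 -32 -26 -26 -30 -29 -37 -33] [112 117 116 114 116 107 114 114 110 111 103 108]
218 [-25 -23 -23 -23 -24 -32 -26 -27 -29 -70 -76 -76] [107 110 110 110 110 101 109 107 106  63  56  57]
220 [-25 -25 -21 -20 -24 -30 -27 -26 -29 -71 -74 -75] [103 102 107 108 105  98 102 103 101  56  53  52]
222 [-39 -26 -20 -22 -26 -27 -29 -33 -34 -72 -77 -76] [ 82  96 103 102  97  96  95  91  90  49  44  46]
224 [-40 -25 -25 -26 -25 -27 -26 -33 -34 -70 -72 -71] [76 92 92 92 93 91 92 86 85 46 44 45]
226 [-38 -25 -27 -25 -26 -27 -28 -33 -36 -65 -66 -66] [72 87 85 88 87 86 85 80 77 46 45 45]
228 [-52 -24 -27 -26 -26 -28 -28 -34 -35 -62 -60 -62] [50 82 80 81 82 80 80 74 73 43 46 44]
230 [-52 -26 -26 -25 -26 -28 -28 -34 -56 -57 -56 -58] [45 76 75 77 76 75 74 69 44 43 44 43]
232 [-47 -47 -28 -27 -25 -27 -27 -50 -50 -49 -51 -53] [45 46 68 69 72 70 71 44 45 46 44 43]
234 [-41 -43 -42 -24 -27 -27 -29 -44 -47 -46 -46 -48] [46 45 45 67 64 65 63 46 43 44 44 43]
236 [-37 -37 -38 -41 -38 -39 -41 -40 -40 -40 -41 -44] [45 45 44 42 45 45 43 45 45 46 44 41]
238 [-33 -34 -34 -33 -34 -33 -34 -36 -34 -37 -42 -64] [44 43 43 46 45 47 45 43 46 43 38 13]
```

View pics/z2b.png

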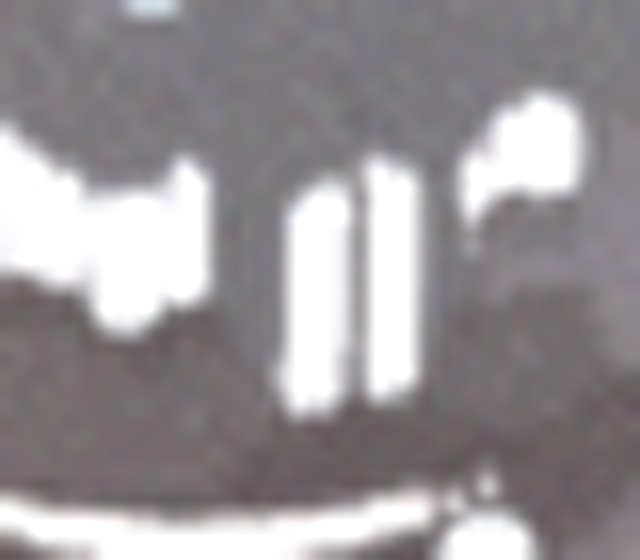

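```bash
python3 -m jog '[{"dp":[-3,-4.2,9.1],"yaw":0,"jaw":-1},{"dp":[-6,6,14],"yaw":-0.1,"jaw":-1},{"dp":[-6,16.5,19],"yaw":-0.21,"jaw":-1},{"dp":[-6,17.5,14],"yaw":-0.21,"jaw":-1},{"dp":[-6,18.8,9.2],"yaw":-0.21,"jaw":-1},{"dp":[-6,18.8,9.2],"yaw":-0.21,"jaw":-1}]'; python3 st.py 5
```

```text
time: 9.45
eef_pos: [547.3, -162.0, 63.2]
eef_rot: [0.541, 0.455, 0.542, -0.455]
wrist_force: [0.3, 0.3, -0.9]
finger_gap: -0.004
t 9.45 theta 9.9 phi -105.1 L 61.2 -3.2 z 63.2 F er,et,z -0.3 0.3 -0.9 q6 -0.66
side mark n 16 r 43.7 ang -149.5 q mod 2pi 4.085
```

View pics/m5.png

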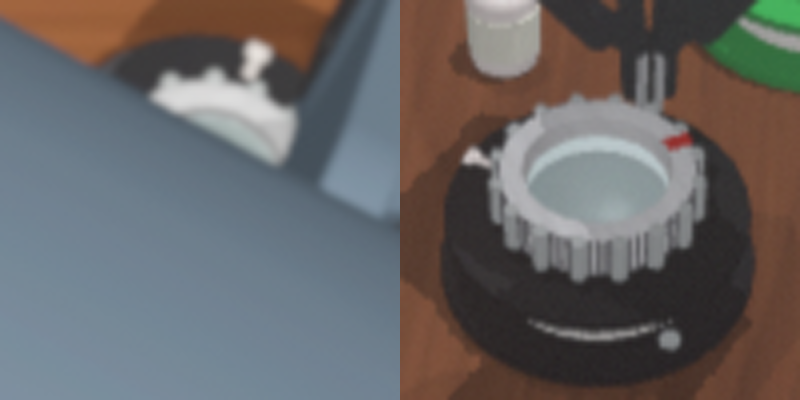

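```bash
cat > tab.py <<'E'
import numpy as np,sys
a=[float(v) for v in sys.argv[1:]]  # L0x L0y L1x L1y step n
L0=np.array(a[:2]);L1=np.array(a[2:4])
for i in range(1,int(a[5])+1):
    t=a[4]*i; c,s=np.cos(t),np.sin(t); d=np.array([c*L1[0]-s*L1[1],s*L1[0]+c*L1[1]])-L0
    print('%.1f,%.1f,%.3f'%(-.4226*d[0]+.9063*d[1],.9063*d[0]+.4226*d[1],-t),end="  ")
print()
E
python3 tab.py 62.7 -2.3 62.7 -2.3 .08 12
```

```text
4.6,2.1,-0.080  9.3,3.8,-0.160  14.1,5.2,-0.240  19.0,6.2,-0.320  24.0,6.7,-0.400  29.0,6.9,-0.480  34.0,6.7,-0.560  39.0,6.0,-0.640  43.9,5.0,-0.720  48.7,3.6,-0.800  53.4,1.8,-0.880  57.9,-0.4,-0.960
```

```bash
python3 -m jog '[{"dp":[0,4.6,2.1],"yaw":-0.08,"jaw":-1},{"dp":[0,9.3,3.8],"yaw":-0.16,"jaw":-1},{"dp":[0,14.1,5.2],"yaw":-0.24,"jaw":-1},{"dp":[0,19.0,6.2],"yaw":-0.32,"jaw":-1},{"dp":[0,24.0,6.7],"yaw":-0.40,"jaw":-1},{"dp":[0,29.0,6.9],"yaw":-0.48,"jaw":-1}]'; python3 st.py 6
```

```text
time: 10.05
eef_pos: [575.5, -164.6, 62.8]
eef_rot: [0.633, 0.311, 0.636, -0.312]
wrist_force: [-3.3, -1.0, -0.6]
finger_gap: -0.002
t 10.05 theta 37.7 phi -77.3 L 61.4 -4.5 z 62.8 F er,et,z 0.3 -3.4 -0.6 q6 -1.12
side mark n 15 r 43.9 ang -124.0 q mod 2pi 4.531
```

View pics/m6.png

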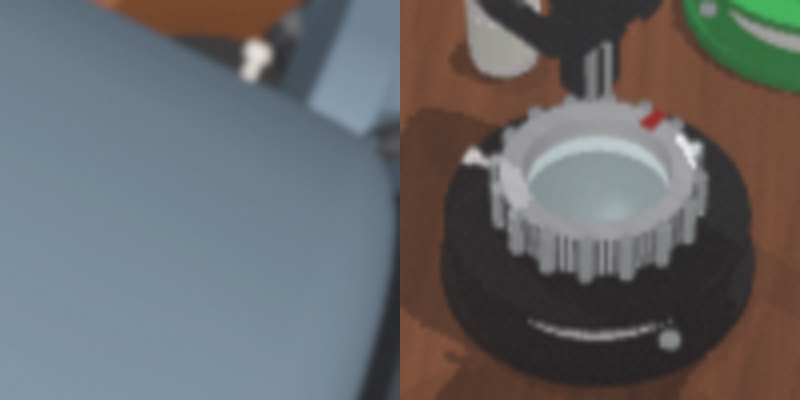

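```bash
python3 -m jog '[{"dp":[0,4.6,2.1],"yaw":-0.08,"jaw":-1},{"dp":[0,9.3,3.8],"yaw":-0.16,"jaw":-1},{"dp":[0,14.1,5.2],"yaw":-0.24,"jaw":-1},{"dp":[0,19.0,6.2],"yaw":-0.32,"jaw":-1},{"dp":[0,24.0,6.7],"yaw":-0.40,"jaw":-1},{"dp":[0,29.0,6.9],"yaw":-0.48,"jaw":-1},{"dp":[0,34.0,6.7],"yaw":-0.56,"jaw":-1},{"dp":[0,39.0,6.0],"yaw":-0.64,"jaw":-1},{"dp":[0,43.9,5.0],"yaw":-0.72,"jaw":-1},{"dp":[0,48.7,3.6],"yaw":-0.80,"jaw":-1},{"dp":[0,53.4,1.8],"yaw":-0.88,"jaw":-1},{"dp":[0,57.9,-0.4],"yaw":-0.96,"jaw":-1}]' >/dev/null; python3 st.py 7; python3 -m jog '[{"dp":[0,4.6,2.1],"yaw":-0.08,"jaw":-1},{"dp":[0,9.3,3.8],"yaw":-0.16,"jaw":-1},{"dp":[0,14.1,5.2],"yaw":-0.24,"jaw":-1},{"dp":[0,19.0,6.2],"yaw":-0.32,"jaw":-1},{"dp":[0,24.0,6.7],"yaw":-0.40,"jaw":-1},{"dp":[0,29.0,6.9],"yaw":-0.48,"jaw":-1},{"dp":[0,34.0,6.7],"yaw":-0.56,"jaw":-1},{"dp":[0,39.0,6.0],"yaw":-0.64,"jaw":-1}]' > /dev/null; python3 st.py 8
```

```text
t 11.15 theta 92.5 phi -22.5 L 62.4 -2.8 z 63.2 F er,et,z 1.4 -1.9 -0.2 q6 -2.0
side mark n 17 r 45.2 ang -69.5 q mod 2pi 5.481
t 11.9167 theta 129.1 phi 14.1 L 63.8 -3.2 z 63.8 F er,et,z 2.0 -3.6 0.3 q6 -2.57
```

View pics/m8.png

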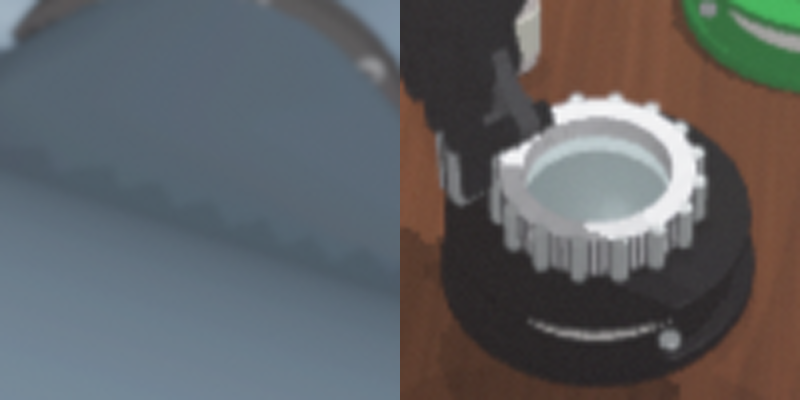

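```bash
(python3 -m jog '[{"dp":[0,-2.5,5.5],"yaw":0,"jaw":-1},{"dp":[0,-5,10.9],"yaw":0,"jaw":-1},{"dp":[-23,-5,10.9],"yaw":0,"jaw":-1},{"dp":[-46,-5,10.9],"yaw":0,"jaw":-1},{"dp":[-46,-5,10.9],"yaw":0.12,"jaw":-1},{"dp":[-46,-5,10.9],"yaw":0.24,"jaw":-1},{"dp":[-46,-5,10.9],"yaw":0.36,"jaw":-1},{"dp":[-46,-5,10.9],"yaw":0.48,"jaw":-1},{"dp":[-46,-5,10.9],"yaw":0.60,"jaw":-1},{"dp":[-46,-5,10.9],"yaw":0.72,"jaw":-1},{"dp":[-46,-5,10.9],"yaw":0.84,"jaw":-1},{"dp":[-46,-5,10.9],"yaw":0.96,"jaw":-1}]'
python3 -m jog '[{"dp":[0,3,-8],"yaw":0.12,"jaw":-1},{"dp":[0,6,-17],"yaw":0.24,"jaw":-1},{"dp":[0,8,-25],"yaw":0.36,"jaw":-1},{"dp":[0,11,-33],"yaw":0.48,"jaw":-1},{"dp":[0,13,-42],"yaw":0.60,"jaw":-1},{"dp":[0,16,-50],"yaw":0.72,"jaw":-1},{"dp":[0,18,-58],"yaw":0.84,"jaw":-1},{"dp":[0,21,-67],"yaw":0.96,"jaw":-1},{"dp":[0,24,-75],"yaw":1.08,"jaw":-1},{"dp":[0,26,-83],"yaw":1.20,"jaw":-1},{"dp":[0,29,-92],"yaw":1.32,"jaw":-1},{"dp":[0,31.4,-100],"yaw":1.44,"jaw":-1}]'
python3 -m jog '[{"dp":[0,0,0],"yaw":0.12,"jaw":-1},{"dp":[0,0,0],"yaw":0.24,"jaw":-1},{"dp":[0,0,0],"yaw":0.36,"jaw":-1},{"dp":[0,0,0],"yaw":0.48,"jaw":-1},{"dp":[0,0,0],"yaw":0.60,"jaw":-1},{"dp":[0,0,0],"yaw":0.72,"jaw":-1},{"dp":[0,0,0],"yaw":0.84,"jaw":-1},{"dp":[0,0,0],"yaw":0.96,"jaw":-1},{"dp":[0,0,0],"yaw":1.08,"jaw":-1},{"dp":[0,0,0],"yaw":1.20,"jaw":-1},{"dp":[0,0,0],"yaw":1.32,"jaw":-1},{"dp":[0,0,0],"yaw":1.44,"jaw":-1}]'
python3 -m jog '[{"dp":[0,0,0],"yaw":0.12,"jaw":-1},{"dp":[0,0,0],"yaw":0.24,"jaw":-1},{"dp":[0,0,0],"yaw":0.36,"jaw":-1},{"dp":[0,0,0],"yaw":0.48,"jaw":-1},{"dp":[0,0,0],"yaw":0.60,"jaw":-1},{"dp":[0,0,0],"yaw":0.72,"jaw":-1},{"dp":[0,0,0],"yaw":0.84,"jaw":-1},{"dp":[0,0,0],"yaw":0.909,"jaw":-1},{"dp":[0,0,0],"yaw":0.909,"jaw":-1}]')|grep eef_pos; python3 st.py 9
```

```text
eef_pos: [639.0, -87.1, 108.9]
eef_pos: [551.0, -29.3, 109.1]
eef_pos: [551.5, -29.6, 109.1]
eef_pos: [551.5, -29.7, 109.1]
t 15.7667 theta -143.1 phi -258.1 L 75.5 -0.7 z 109.1 F er,et,z 0.5 0.2 -0.2 q6 2.24
```

View pics/m9.png

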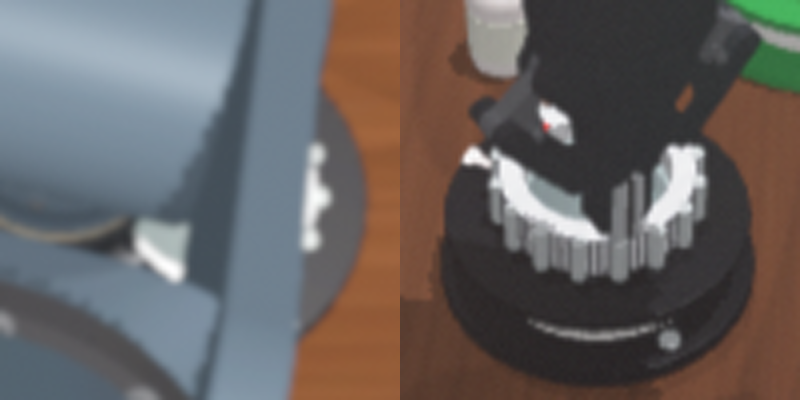

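```bash
python3 -m jog '[{"dp":[20,0,0],"yaw":0,"jaw":-1},{"dp":[40,0,0],"yaw":0,"jaw":-1},{"dp":[46,0,0],"yaw":0,"jaw":-1},{"dp":[46,2,-6.5],"yaw":0,"jaw":-1},{"dp":[46,4.1,-13],"yaw":0,"jaw":-1},{"dp":[46,4.1,-13],"yaw":0,"jaw":-1}]' >/dev/null; python3 st.py; python3 tab.py 62 -2.3 62 -2.3 .1 12
```

```text
t 16.3667 theta -143.1 phi -258.1 L 62.6 -2.1 z 63.4 F er,et,z 5.2 0.1 -3.5 q6 2.22
5.7,2.5,-0.100  11.5,4.5,-0.200  17.6,5.9,-0.300  23.7,6.7,-0.400  29.9,6.8,-0.500  36.1,6.3,-0.600  42.2,5.2,-0.700  48.2,3.5,-0.800  54.0,1.3,-0.900  59.5,-1.6,-1.000  64.7,-5.0,-1.100  69.5,-8.8,-1.200
```

```bash
python3 -m jog '[{"dp":[0,5.5,3.0],"yaw":-0.1,"jaw":-1},{"dp":[0,11.3,5.0],"yaw":-0.2,"jaw":-1},{"dp":[0,17.4,6.4],"yaw":-0.3,"jaw":-1},{"dp":[0,23.5,7.1],"yaw":-0.4,"jaw":-1},{"dp":[0,29.7,7.1],"yaw":-0.5,"jaw":-1},{"dp":[0,36.0,6.6],"yaw":-0.6,"jaw":-1}]'>/dev/null; python3 st.py 10
```

```text
t 16.8667 theta -108.3 phi -223.3 L 62.3 -3.1 z 63.9 F er,et,z 2.7 -3.5 -3.6 q6 1.56
side mark n 14 r 43.6 ang -7.3 q mod 2pi 0.284
```

View pics/m10.png

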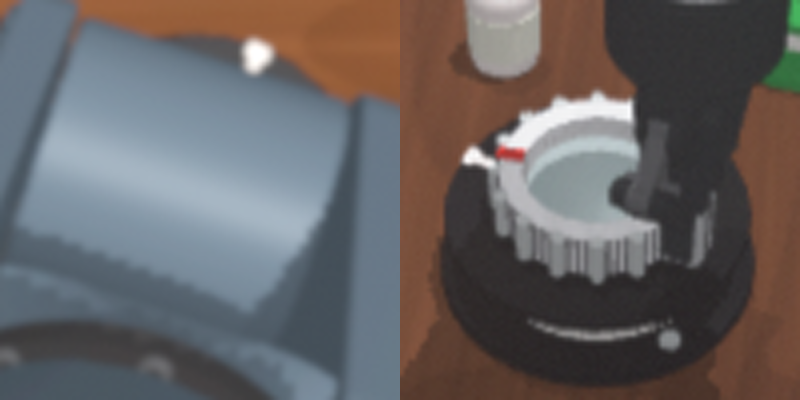

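```bash
python3 -m jog '[{"dp":[0,5.7,2.5],"yaw":-0.1,"jaw":-1},{"dp":[0,11.5,4.5],"yaw":-0.2,"jaw":-1},{"dp":[0,17.6,5.9],"yaw":-0.3,"jaw":-1},{"dp":[0,23.7,6.7],"yaw":-0.4,"jaw":-1},{"dp":[0,29.9,6.8],"yaw":-0.5,"jaw":-1},{"dp":[0,36.1,6.3],"yaw":-0.6,"jaw":-1},{"dp":[0,42.2,5.2],"yaw":-0.7,"jaw":-1},{"dp":[0,48.2,3.5],"yaw":-0.8,"jaw":-1},{"dp":[0,54.0,1.3],"yaw":-0.9,"jaw":-1},{"dp":[0,59.5,-1.6],"yaw":-1.0,"jaw":-1},{"dp":[0,64.7,-5.0],"yaw":-1.1,"jaw":-1},{"dp":[0,69.5,-8.8],"yaw":-1.2,"jaw":-1}]'>/dev/null; python3 st.py 11
```

```text
t 17.9667 theta -39.7 phi -154.7 L 62.5 -2.8 z 63.7 F er,et,z 1.3 -3.1 -0.9 q6 0.23
top mark n 22 r 44.2 ang 62.1 q mod 2pi 1.495
side mark n 17 r 41.5 ang 62.0 q mod 2pi 1.493
```

View pics/m11.png

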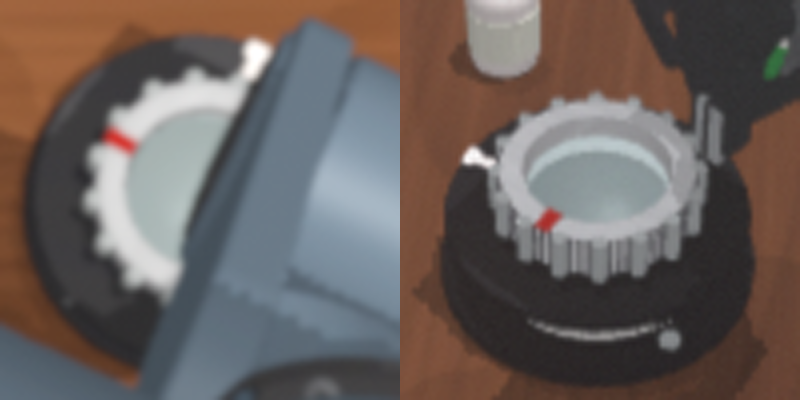

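```bash
python3 -m jog '[{"dp":[0,5.7,2.5],"yaw":-0.1,"jaw":-1},{"dp":[0,11.5,4.5],"yaw":-0.2,"jaw":-1},{"dp":[0,17.6,5.9],"yaw":-0.3,"jaw":-1},{"dp":[0,23.7,6.7],"yaw":-0.4,"jaw":-1},{"dp":[0,29.9,6.8],"yaw":-0.5,"jaw":-1},{"dp":[0,36.1,6.3],"yaw":-0.6,"jaw":-1},{"dp":[0,42.2,5.2],"yaw":-0.7,"jaw":-1},{"dp":[0,48.2,3.5],"yaw":-0.8,"jaw":-1},{"dp":[0,54.0,1.3],"yaw":-0.9,"jaw":-1},{"dp":[0,59.5,-1.6],"yaw":-1.0,"jaw":-1},{"dp":[0,64.7,-5.0],"yaw":-1.1,"jaw":-1},{"dp":[0,69.5,-8.8],"yaw":-1.2,"jaw":-1}]'>/dev/null; python3 st.py 12;  python3 -m jog '[{"dp":[0,5.7,2.5],"yaw":-0.1,"jaw":-1},{"dp":[0,11.5,4.5],"yaw":-0.2,"jaw":-1},{"dp":[0,17.6,5.9],"yaw":-0.3,"jaw":-1},{"dp":[0,23.7,6.7],"yaw":-0.4,"jaw":-1}]'>/dev/null; python3 st.py 13
```

```text
t 19.0667 theta 29.0 phi -86.0 L 63.1 -1.9 z 63.8 F er,et,z 1.1 -2.8 -1.3 q6 -0.98
side mark n 16 r 41.7 ang 133.0 q mod 2pi 2.732
t 19.5 theta 51.8 phi -63.2 L 63.4 -2.0 z 63.9 F er,et,z 1.2 -2.6 -1.3 q6 -1.35
side mark n 16 r 42.5 ang 155.9 q mod 2pi 3.132
```

View pics/m13.png

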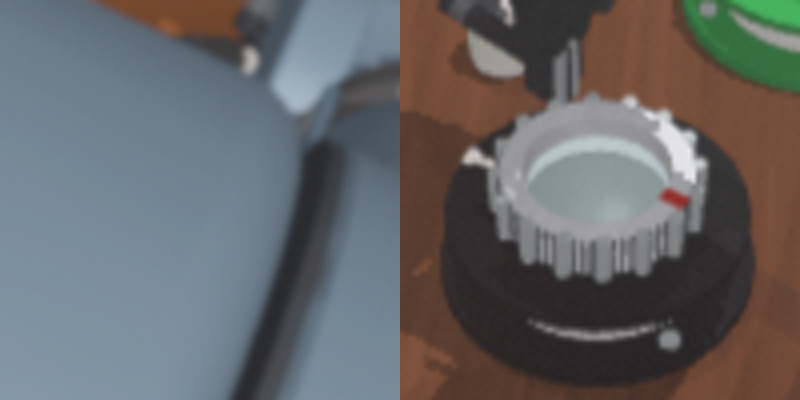

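```bash
(python3 -m jog '[{"dp":[0,-2.5,5.5],"yaw":0,"jaw":-1},{"dp":[0,-5,10.9],"yaw":0,"jaw":-1},{"dp":[-23,-5,10.9],"yaw":0,"jaw":-1},{"dp":[-46,-5,10.9],"yaw":0,"jaw":-1},{"dp":[-46,-5,10.9],"yaw":0.12,"jaw":-1},{"dp":[-46,-5,10.9],"yaw":0.24,"jaw":-1},{"dp":[-46,-5,10.9],"yaw":0.36,"jaw":-1},{"dp":[-46,-5,10.9],"yaw":0.48,"jaw":-1},{"dp":[-46,-5,10.9],"yaw":0.60,"jaw":-1},{"dp":[-46,-5,10.9],"yaw":0.72,"jaw":-1},{"dp":[-46,-5,10.9],"yaw":0.84,"jaw":-1},{"dp":[-46,-5,10.9],"yaw":0.96,"jaw":-1}]'
python3 -m jog '[{"dp":[0,-3,-12],"yaw":0.12,"jaw":-1},{"dp":[0,-6,-24],"yaw":0.24,"jaw":-1},{"dp":[0,-9,-35],"yaw":0.36,"jaw":-1},{"dp":[0,-12,-47],"yaw":0.48,"jaw":-1},{"dp":[0,-15,-59],"yaw":0.60,"jaw":-1},{"dp":[0,-18,-71],"yaw":0.72,"jaw":-1},{"dp":[0,-22,-83],"yaw":0.84,"jaw":-1},{"dp":[0,-25,-94],"yaw":0.96,"jaw":-1},{"dp":[0,-28,-106],"yaw":1.08,"jaw":-1},{"dp":[0,-31,-118],"yaw":1.20,"jaw":-1},{"dp":[0,-34,-130],"yaw":1.32,"jaw":-1},{"dp":[0,-37,-141.3],"yaw":1.44,"jaw":-1}]'
python3 -m jog '[{"dp":[0,0,0],"yaw":0.12,"jaw":-1},{"dp":[0,0,0],"yaw":0.24,"jaw":-1},{"dp":[0,0,0],"yaw":0.36,"jaw":-1},{"dp":[0,0,0],"yaw":0.48,"jaw":-1},{"dp":[0,0,0],"yaw":0.60,"jaw":-1},{"dp":[0,0,0],"yaw":0.72,"jaw":-1},{"dp":[0,0,0],"yaw":0.84,"jaw":-1},{"dp":[0,0,0],"yaw":0.96,"jaw":-1},{"dp":[0,0,0],"yaw":1.08,"jaw":-1},{"dp":[0,0,0],"yaw":1.20,"jaw":-1},{"dp":[0,0,0],"yaw":1.22,"jaw":-1},{"dp":[0,0,0],"yaw":1.22,"jaw":-1}]')|grep eef_pos; python3 st.py 14
```

```text
eef_pos: [598.5, -171.2, 109.6]
eef_pos: [569.3, -27.3, 109.7]
eef_pos: [569.3, -27.9, 109.5]
t 22.6 theta -155.6 phi -270.6 L 75.9 -2.2 z 109.5 F er,et,z 0.1 0.1 -0.6 q6 2.47
side mark n 16 r 42.8 ang 156.0 q mod 2pi 3.134
```

```bash
python3 -m jog '[{"dp":[20,0,0],"yaw":0,"jaw":-1},{"dp":[40,0,0],"yaw":0,"jaw":-1},{"dp":[46,0,0],"yaw":0,"jaw":-1},{"dp":[46,2.7,-5.9],"yaw":0,"jaw":-1},{"dp":[46,5.5,-11.8],"yaw":0,"jaw":-1},{"dp":[46,5.5,-11.8],"yaw":0,"jaw":-1}]' >/dev/null; python3 st.py 15
```

```text
t 23.2 theta -155.6 phi -270.6 L 62.2 -2.5 z 64.0 F er,et,z 1.4 -0.4 0.4 q6 2.45
side mark n 18 r 42.1 ang 156.2 q mod 2pi 3.137
```

View pics/m15.png

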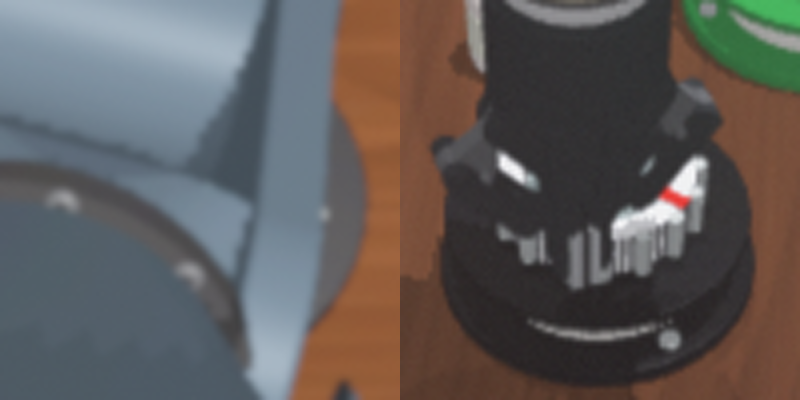

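```bash
python3 -m jog '[{"dp":[0,5.7,2.5],"yaw":-0.1,"jaw":-1},{"dp":[0,11.5,4.5],"yaw":-0.2,"jaw":-1},{"dp":[0,17.6,5.9],"yaw":-0.3,"jaw":-1},{"dp":[0,23.7,6.7],"yaw":-0.4,"jaw":-1},{"dp":[0,29.9,6.8],"yaw":-0.5,"jaw":-1},{"dp":[0,36.1,6.3],"yaw":-0.6,"jaw":-1},{"dp":[0,42.2,5.2],"yaw":-0.7,"jaw":-1},{"dp":[0,48.2,3.5],"yaw":-0.8,"jaw":-1},{"dp":[0,54.0,1.3],"yaw":-0.9,"jaw":-1},{"dp":[0,59.5,-1.6],"yaw":-1.0,"jaw":-1},{"dp":[0,64.7,-5.0],"yaw":-1.1,"jaw":-1},{"dp":[0,69.5,-8.8],"yaw":-1.2,"jaw":-1}]'>/dev/null; python3 st.py 16
```

```text
t 24.3 theta -86.5 phi -201.5 L 61.4 -3.9 z 65.0 F er,et,z 1.2 -3.1 4.9 q6 1.14
side mark n 13 r 43.2 ang -140.8 q mod 2pi 4.237
```

```bash
python3 -m jog '[{"dp":[0,5.7,2.5],"yaw":-0.1,"jaw":-1},{"dp":[0,11.5,4.5],"yaw":-0.2,"jaw":-1},{"dp":[0,17.6,5.9],"yaw":-0.3,"jaw":-1},{"dp":[0,23.7,6.7],"yaw":-0.4,"jaw":-1},{"dp":[0,29.9,6.8],"yaw":-0.5,"jaw":-1},{"dp":[0,36.1,6.3],"yaw":-0.6,"jaw":-1},{"dp":[0,42.2,5.2],"yaw":-0.7,"jaw":-1},{"dp":[0,48.2,3.5],"yaw":-0.8,"jaw":-1},{"dp":[0,54.0,1.3],"yaw":-0.9,"jaw":-1},{"dp":[0,59.5,-1.6],"yaw":-1.0,"jaw":-1},{"dp":[0,64.7,-5.0],"yaw":-1.1,"jaw":-1},{"dp":[0,69.5,-8.8],"yaw":-1.2,"jaw":-1}]'>/dev/null; python3 st.py 17
```

```text
t 25.4 theta -17.8 phi -132.8 L 61.7 -4.1 z 64.8 F er,et,z 1.1 -3.2 7.8 q6 -0.17
side mark n 17 r 44.7 ang -74.0 q mod 2pi 5.402
```

View pics/m17.png

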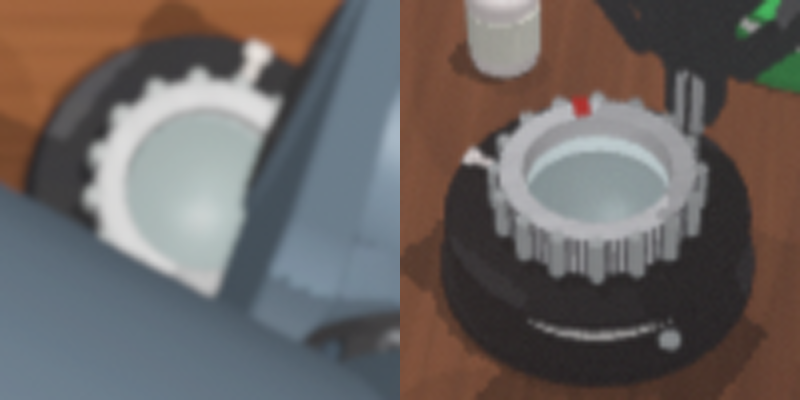

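```bash
python3 -m jog '[{"dp":[-1,5.7,2.5],"yaw":-0.1,"jaw":-1},{"dp":[-1.5,11.5,4.5],"yaw":-0.2,"jaw":-1},{"dp":[-1.5,17.6,5.9],"yaw":-0.3,"jaw":-1},{"dp":[-1.5,23.7,6.7],"yaw":-0.4,"jaw":-1},{"dp":[-1.5,29.9,6.8],"yaw":-0.5,"jaw":-1},{"dp":[-1.5,36.1,6.3],"yaw":-0.6,"jaw":-1}]'>/dev/null; python3 st.py 18
```

```text
t 26.0 theta 16.6 phi -98.4 L 61.8 -4.2 z 65.4 F er,et,z 3.6 -3.0 1.5 q6 -0.77
top mark n 22 r 43.5 ang -41.2 q mod 2pi 5.975
side mark n 16 r 44.0 ang -40.6 q mod 2pi 5.986
```

View pics/m18.png

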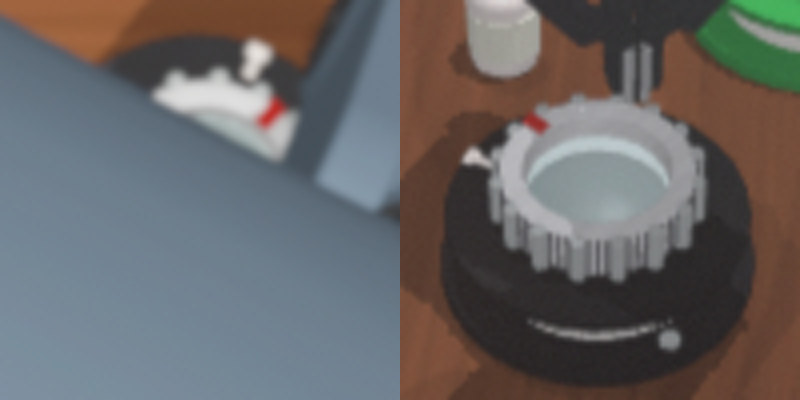

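```bash
python3 -m jog '[{"dp":[0,2.8,1.3],"yaw":-0.05,"jaw":-1},{"dp":[0,5.7,2.5],"yaw":-0.1,"jaw":-1},{"dp":[0,8.6,3.5],"yaw":-0.15,"jaw":-1},{"dp":[0,11.5,4.5],"yaw":-0.2,"jaw":-1},{"dp":[0,11.5,4.5],"yaw":-0.2,"jaw":-1}]'>/dev/null; python3 st.py 19
python3 - <<'E'
from h import *
ims=[]
for k,(u,v) in (("top",(386,215)),("side",(305,200))):
    f=load(f"pics/{k}19.npz"); c=f["frame"][v-25:v+25,u-25:u+25]; ims.append(cv2.resize(c,(400,400),interpolation=cv2.INTER_CUBIC))
cv2.imwrite("pics/z19.png",np.hstack(ims))
E
```

```text
t 26.5167 theta 27.7 phi -87.3 L 61.8 -2.3 z 65.5 F er,et,z 4.1 -1.7 1.5 q6 -0.95
top mark n 24 r 42.9 ang -27.5 q mod 2pi 6.215
side mark n 15 r 44.1 ang -29.5 q mod 2pi 6.18
```

View pics/z19.png

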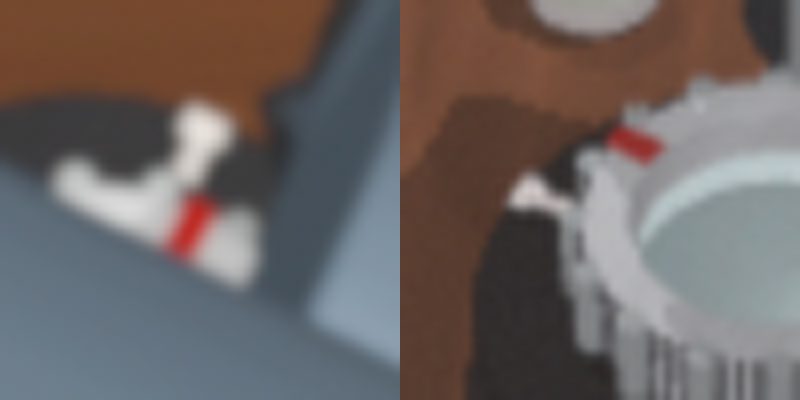

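```bash
python3 -m jog '[{"dp":[0,-2.5,5.5],"yaw":0,"jaw":-1},{"dp":[0,-5,10.9],"yaw":0,"jaw":-1},{"dp":[-25,-5,10.9],"yaw":0,"jaw":-1},{"dp":[-50,-5,10.9],"yaw":0,"jaw":-1},{"dp":[-70,0,-20],"yaw":0,"jaw":-1},{"dp":[-86,8,-60],"yaw":0,"jaw":-1},{"dp":[-86,16,-100],"yaw":0,"jaw":-1},{"dp":[-86,24,-140],"yaw":0,"jaw":-1},{"dp":[-86,32,-180],"yaw":0,"jaw":-1},{"dp":[-86,40,-220],"yaw":0,"jaw":-1},{"dp":[-86,48,-260],"yaw":0,"jaw":-1},{"dp":[-86,59.5,-305],"yaw":0,"jaw":-1}]'; python3 st.py 20
```

```text
time: 27.62
eef_pos: [476.8, 130.1, 150.7]
eef_rot: [0.605, 0.366, 0.605, -0.366]
wrist_force: [1.7, -0.5, 0.2]
finger_gap: -0.001
t 27.6167 theta 27.7 phi -87.3 L -237.7 -78.6 z 150.7 F er,et,z 0.5 1.7 0.2 q6 -0.44
top mark n 16 r 43.9 ang -27.1 q mod 2pi 6.221
side mark n 15 r 44.1 ang -29.7 q mod 2pi 6.175
```

View pics/m20.png

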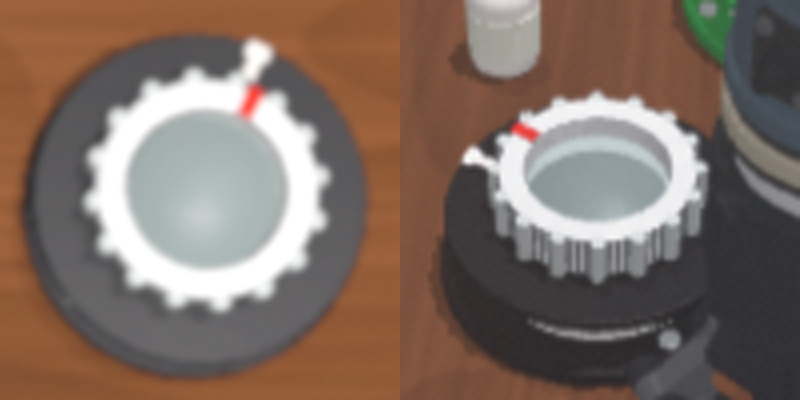

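```bash
cat > meas.py <<'E'
from h import *
import sys
n=sys.argv[1]
def center(f,C):
    im=f["frame"].min(2).astype(np.float32); o=-f["R"].T@f["t"]
    from scipy.optimize import least_squares
    for it in range(4):
      inn=[];out=[]; v=(C-o[:2]);v/=np.linalg.norm(v)
      for t in np.linspace(-np.pi,np.pi,361)[:-1]:
        d=np.array([np.cos(t),np.sin(t)]); rs=np.arange(25,62,.25)
        X=np.c_[C+rs[:,None]*d,np.full(len(rs),72)]; q=proj(f,X).astype(np.float32)
        g=cv2.remap(im,q[None,:,0].copy(),q[None,:,1].copy(),cv2.INTER_LINEAR)[0]
        if g[(rs>40)&(rs<45)].min()<140: continue
        gg=np.gradient(g)
        if d@v<-0.1: s=(rs>31)&(rs<41); inn.append(X[s][np.argmax(gg[s]),:2])
        if d@v>0.1: s=(rs>46)&(rs<58); out.append(X[s][np.argmin(gg[s]),:2])
      inn=np.array(inn);out=np.array(out); ro=np.hypot(*(out-C).T); tips=out[ro>np.percentile(ro,70)]
      C=least_squares(lambda c:np.r_[np.hypot(*(inn-c).T)-36,np.hypot(*(tips-c).T)-52.8],C,loss="soft_l1").x
    return C
for k,C0 in (("top",(567.5,-105)),("side",(567.,-101.1))):
    f=load(f"pics/{k}{n}.npz"); C=center(f,np.array(C0)) if k=="top" or n=="0" else np.array(C0)
    # resample polar, plane z=45 for pointer, z=72 for mark
    a=np.arange(-60,15,.25)
    def pol(rs,z,img):
        A,Rr=np.meshgrid(np.radians(a),rs); X=np.c_[(C[0]+Rr*np.cos(A)).ravel(),(C[1]+Rr*np.sin(A)).ravel(),np.full(A.size,z)]
        q=proj(f,X).astype(np.float32).reshape(*A.shape,2); return cv2.remap(img,q[...,0].copy(),q[...,1].copy(),cv2.INTER_LINEAR)
    b=f["frame"].astype(np.float32)
    W=pol(np.arange(61,73.5,.5),45.,b.min(2)); W=np.clip(W-115,0,None); sel=(a>-45)&(a<0)
    ang=[np.average(a[sel],weights=w[sel]) for w in W if w[sel].sum()>50]
    pa=np.average(a[sel],weights=W.sum(0)[sel])
    Rd=pol(np.arange(37.5,48,.5),72.,b[...,2]-b[...,1]); Rd=np.clip(Rd-40,0,None)
    if Rd.sum()>0: ma=np.average(a,weights=Rd.sum(0)); 
    else: ma=np.nan
    print(k,"C",C.round(2),"pointer",pa.round(2),"per r",np.round(ang[::4],1),"mark",np.round(ma,2),"per r",[np.round(np.average(a,weights=w),1) for w in Rd[::4] if w.sum()>50],"togo rad",np.radians(pa-ma).round(3))
E
python3 meas.py 20; python3 meas.py 0
```

```text
top C [ 567.45 -104.93] pointer -22.41 per r [-22.2 -22.4 -22.5 -22.5 -22.5 -22.4 -22.4] mark -27.33 per r [np.float64(-27.3), np.float64(-27.3), np.float64(-27.3), np.float64(-27.3), np.float64(-27.3), np.float64(-27.4)] togo rad 0.086
side C [ 567.  -101.1] pointer -31.67 per r [-33.8 -34.3 -34.4 -33.1 -29.8 -25.2 -23.8] mark -29.84 per r [np.float64(-29.5), np.float64(-29.8), np.float64(-30.1), np.float64(-29.8), np.float64(-29.8), np.float64(-29.8)] togo rad -0.032
top C [ 567.46 -105.05] pointer -22.37 per r [-22.6 -22.3 -22.4 -22.4 -22.4 -22.3 -22.3] mark nan per r [] togo rad nan
side C [ 566.9  -101.11] pointer -31.52 per r [-35.5 -34.5 -33.8 -31.3 -27.6 -25.  -23.8] mark nan per r [] togo rad nan
```

```bash
python3 -m jog '[{"dp":[0,-8,40],"yaw":0.05,"jaw":-1},{"dp":[0,-16,80],"yaw":0.05,"jaw":-1},{"dp":[0,-25,120],"yaw":0.05,"jaw":-1},{"dp":[0,-33,160],"yaw":0.05,"jaw":-1},{"dp":[0,-42,200],"yaw":0.05,"jaw":-1},{"dp":[0,-50,240],"yaw":0.05,"jaw":-1},{"dp":[15,-58,280],"yaw":0.05,"jaw":-1},{"dp":[36,-67.3,314.6],"yaw":0.05,"jaw":-1},{"dp":[36,-67.3,314.6],"yaw":0.05,"jaw":-1},{"dp":[60,-67.3,314.6],"yaw":0.05,"jaw":-1},{"dp":[85,-67.3,314.6],"yaw":0.05,"jaw":-1},{"dp":[86,-67.3,314.6],"yaw":0.05,"jaw":-1}]' >/dev/null; python3 st.py; python3 -m jog '[{"dp":[0,2,-4],"yaw":0,"jaw":-1},{"dp":[0,3.5,-7.5],"yaw":0,"jaw":-1},{"dp":[0,4.8,-10.4],"yaw":0,"jaw":-1},{"dp":[0,4.8,-10.4],"yaw":0,"jaw":-1}]' >/dev/null;  python3 st.py 21; python3 meas.py 21
```

```text
t 28.7167 theta 24.8 phi -90.2 L 76.9 -4.2 z 60.6 F er,et,z -0.9 -1.3 -1.8 q6 -0.93
t 29.05 theta 25.0 phi -90.0 L 65.2 -0.4 z 66.3 F er,et,z 0.3 -0.7 0.3 q6 -0.92
top mark n 17 r 44.7 ang -27.5 q mod 2pi 6.213
side mark n 13 r 44.2 ang -29.9 q mod 2pi 6.172Traceback (most recent call last):
  File "meas.py", line 21, in <module>
    f=load(f"pics/{k}{n}.npz"); C=center(f,np.array(C0)) if k=="top" or n=="0" else np.array(C0)
                                  ~~~~~~^^^^^^^^^^^^^^^^
  File "meas.py", line 18, in center
    C=least_squares(lambda c:np.r_[np.hypot(*(inn-c).T)-36,np.hypot(*(tips-c).T)-52.8],C,loss="soft_l1").x
      ~~~~~~~~~~~~~^^^^^^^^^^^^^^^^^^^^^^^^^^^^^^^^^^^^^^^^^^^^^^^^^^^^^^^^^^^^^^^^^^^^^^^^^^^^^^^^^^^^^
    return func(*args, **kwargs)
    vector_fun = VectorFunction(
        fun_wrapped,
    ...<6 lines>...
        workers=workers
    )
    self._update_fun()
    ~~~~~~~~~~~~~~~~^^
    self.f = self.fun_wrapped(xp_copy(self.x))
             ~~~~~~~~~~~~~~~~^^^^^^^^^^^^^^^^^
    return np.atleast_1d(self.fun(x))
                         ~~~~~~~~^^^
    return self.f(x, *self.args, **self.kwargs)
           ~~~~~~^^^^^^^^^^^^^^^^^^^^^^^^^^^^^^
  File "meas.py", line 18, in <lambda>
    C=least_squares(lambda c:np.r_[np.hypot(*(inn-c).T)-36,np.hypot(*(tips-c).T)-52.8],C,loss="soft_l1").x
                                              ~~~^~
ValueError: operands could not be broadcast together with shapes (0,) (2,)
```

```bash
sed -i 's/if k=="top" or n=="0" else/if n in ("0","20","end") else/; s/(567.5,-105)/(567.45,-104.95)/' meas.py; python3 st.py; python3 meas.py 21
```

```text
t 29.15 theta 25.0 phi -90.0 L 65.8 -0.4 z 66.1 F er,et,z -0.1 0.6 -0.1 q6 -0.92
top C [ 567.45 -104.95] pointer -22.41 per r [-22.2 -22.4 -22.5 -22.5 -22.4 -22.4 -22.3] mark -27.29 per r [np.float64(-27.1), np.float64(-27.2), np.float64(-27.3), np.float64(-27.3), np.float64(-27.3)] togo rad 0.085
side C [ 567.  -101.1] pointer -32.33 per r [-35.2 -35.9 -36.8 -33.7 -27.2 -23.9 -23.7] mark -29.85 per r [np.float64(-29.4), np.float64(-29.8), np.float64(-30.0), np.float64(-29.8), np.float64(-29.9), np.float64(-29.9)] togo rad -0.043
```

View pics/m21.png

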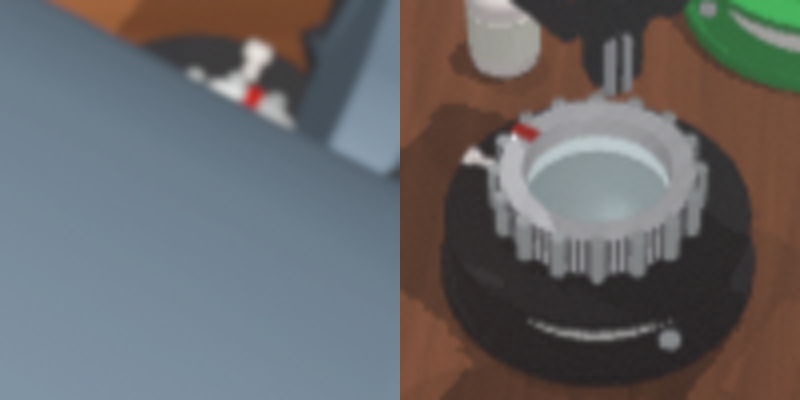

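```bash
python3 -m jog '[{"dp":[0,-1.8,-0.9],"yaw":0,"jaw":-1},{"dp":[0,-1,-2.5],"yaw":0,"jaw":-1},{"dp":[0,-0.4,-3.9],"yaw":0,"jaw":-1},{"dp":[0,-0.4,-3.9],"yaw":0,"jaw":-1}]' >/dev/null;  python3 st.py 22; python3 meas.py 22|grep top
```

```text
t 29.4833 theta 24.9 phi -90.1 L 62.7 -3.0 z 65.1 F er,et,z 1.5 -0.2 0.8 q6 -0.91
top mark n 23 r 43.7 ang -27.6 q mod 2pi 6.213
side mark n 13 r 44.3 ang -29.9 q mod 2pi 6.173
top C [ 567.45 -104.95] pointer -22.41 per r [-22.2 -22.4 -22.5 -22.5 -22.4 -22.4 -22.3] mark -27.56 per r [np.float64(-27.5), np.float64(-27.6), np.float64(-27.7), np.float64(-27.6), np.float64(-27.5), np.float64(-27.3)] togo rad 0.09
```

```bash
python3 -m jog '[{"dp":[0,1.7,0.8],"yaw":-0.03,"jaw":-1},{"dp":[0,3.4,1.5],"yaw":-0.06,"jaw":-1},{"dp":[0,5.1,2.2],"yaw":-0.09,"jaw":-1},{"dp":[0,5.1,2.2],"yaw":-0.09,"jaw":-1}]' >/dev/null;  python3 st.py 23; python3 meas.py 23|grep top
```

```text
t 29.9167 theta 30.1 phi -84.9 L 62.7 -3.6 z 64.9 F er,et,z 1.2 -1.9 3.9 q6 -1.0
top mark n 12 r 46.1 ang -24.4 q mod 2pi 6.268
side mark n 15 r 44.1 ang -26.3 q mod 2pi 6.236
top C [ 567.45 -104.95] pointer -22.42 per r [-22.3 -22.4 -22.5 -22.5 -22.4 -22.4 -22.3] mark -24.53 per r [np.float64(-24.4), np.float64(-24.5), np.float64(-24.6), np.float64(-24.6)] togo rad 0.037
```

```bash
python3 -m jog '[{"dp":[0,0.7,0.3],"yaw":-0.012,"jaw":-1},{"dp":[0,1.4,0.6],"yaw":-0.025,"jaw":-1},{"dp":[0,1.4,0.6],"yaw":-0.025,"jaw":-1}]' >/dev/null;  python3 st.py 24; python3 meas.py 24|grep top
```

```text
t 30.2667 theta 31.5 phi -83.5 L 62.6 -3.2 z 64.9 F er,et,z 1.7 -1.6 3.1 q6 -1.02
top mark n 10 r 46.2 ang -22.3 q mod 2pi 0.022
side mark n 17 r 44.0 ang -24.5 q mod 2pi 6.267
top C [ 567.45 -104.95] pointer -22.43 per r [-22.4 -22.4 -22.5 -22.5 -22.4 -22.4 -22.3] mark -22.16 per r [np.float64(-22.0), np.float64(-22.1), np.float64(-22.3)] togo rad -0.005
```

```bash
python3 -m jog '[{"dp":[0,-1.4,-0.6],"yaw":0,"jaw":-1},{"dp":[0,-4,5],"yaw":0,"jaw":-1},{"dp":[0,-6.5,10.4],"yaw":0,"jaw":-1},{"dp":[-25,-6.5,10.4],"yaw":0,"jaw":-1},{"dp":[-50,-6.5,10.4],"yaw":0,"jaw":-1},{"dp":[-70,0,-20],"yaw":0,"jaw":-1},{"dp":[-86,8,-60],"yaw":0,"jaw":-1},{"dp":[-86,16,-100],"yaw":0,"jaw":-1},{"dp":[-86,24,-140],"yaw":0,"jaw":-1},{"dp":[-86,32,-180],"yaw":0,"jaw":-1},{"dp":[-86,40,-220],"yaw":0,"jaw":-1},{"dp":[-86,48,-260],"yaw":0,"jaw":-1}]' >/dev/null; python3 -m jog '[{"dp":[0,8,-35],"yaw":0,"jaw":-1},{"dp":[0,8,-35],"yaw":0,"jaw":-1},{"dp":[0,8,-35],"yaw":0,"jaw":-1}]'; python3 st.py end; python3 meas.py end
python3 -c "
from h import *
cv2.imwrite('pics/topend.png',load('pics/topend.npz')['frame'])"
```

```text
time: 31.62
eef_pos: [463.2, 116.2, 150.7]
eef_rot: [0.618, 0.344, 0.618, -0.344]
wrist_force: [0.4, 0.0, 0.8]
finger_gap: -0.001
t 31.6167 theta 31.7 phi -83.3 L -230.5 -76.6 z 150.7 F er,et,z 0.0 0.4 0.8 q6 -0.54
top mark n 11 r 43.4 ang -22.3 q mod 2pi 0.022
side mark n 15 r 43.8 ang -24.3 q mod 2pi 6.271
top C [ 567.43 -104.94] pointer -22.41 per r [-22.4 -22.4 -22.5 -22.5 -22.4 -22.4 -22.3] mark -22.25 per r [np.float64(-22.3), np.float64(-22.2), np.float64(-22.2), np.float64(-22.3), np.float64(-22.3), np.float64(-22.4)] togo rad -0.003
side C [ 567.09 -101.64] pointer -28.4 per r [-32.1 -31.4 -30.6 -27.9 -24.  -23.4 -23.5] mark -23.7 per r [np.float64(-23.6), np.float64(-23.4), np.float64(-23.6), np.float64(-23.7), np.float64(-23.8), np.float64(-24.2)] togo rad -0.082
```

View pics/mend.png

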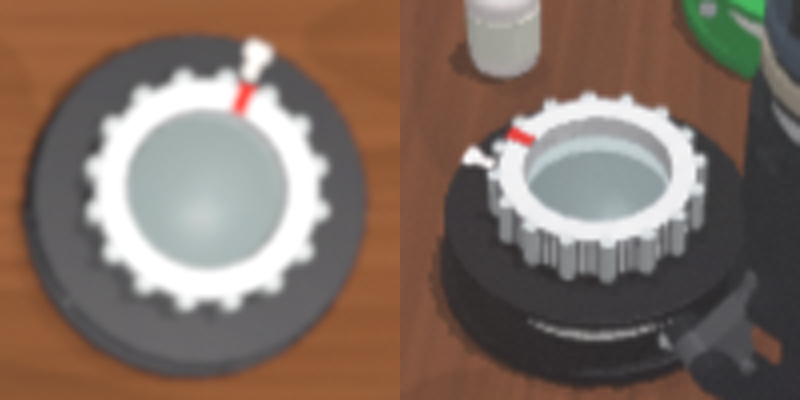

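View pics/topend.png

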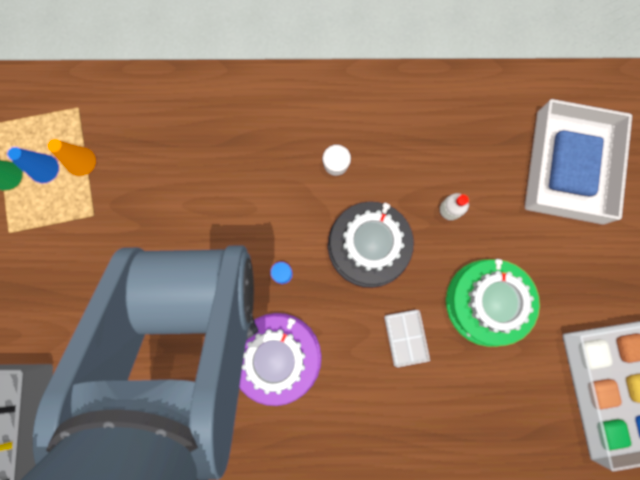

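The final pictures show the red mark in line with the pointer (top view, about pixel (383,214), with the pointer at (386,208)). The glue bottle, pot, bead box and spool are at the same pixels as at the start, and the gripper is clear of everything.

```bash
python3 -c "
from cell import workorder,telemetry
print(workorder.hand_in()); print(telemetry.sense()['time'])"
```

```text
the job is handed in; nothing more can be done
None
the job is handed in; nothing more can be done
```

The ring's red mark is now at the white pointer for the second time, and the job was handed in at about 32 s of the 72 s allowed. I turned the ring anticlockwise in three strokes and a short final nudge, with a corner of the shut fingers in the valleys between the ribs. It went from about 4.07 rad, past the pointer once, to about 12.57 rad.

**Last checks with the arm withdrawn:**
- **Top camera:** the mark is at −22.25° and the pointer at −22.41°, so the mark is about 0.003 rad past the pointer, which is within measuring error.
- **Side camera:** the mark is at about −23.7° and the outer end of the pointer at about −23.5°, which agrees. Its automatic pointer figure (−28.4°, a 0.08 rad difference) disagreed; I set it aside because white ribs fall in the same patch of the picture.
- **Bystanders and glass:** in the top picture the bystanders look where they were at the start. The fingers stayed outside the ring while low and crossed the lens only about 40 mm above it.

**What went wrong on the way:** my first stroke slid past the ring without turning it, because I had misjudged the shape of the fingertips. While feeling for the rim before that stroke, I may have pushed the ring very slightly clockwise. The highest wrist force I read was about 11 N.

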